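Five spice shakers on the tray

ROBOT

A 6-joint arm with a two-finger parallel gripper is mounted at the origin on the work surface. World frame = base frame: x ahead of the robot, y to its left, z up, the work surface at z = 0. Lengths are in m, angles in rad, forces in N, time in s.
With the tool pointing down it reaches from about 0.375 to 0.75 m from the base axis. Payload 9 kg.
Tool frame: the origin (TCP) lies at the very end of the fingers, on their centre line; the grasp point (between the pads) lies 19 mm behind it (robot.pinch_z is the distance from the TCP to the grasp point, in m); x points along the fingers, z is the direction in which the jaws open and shut, and the axes are right-handed (so a half turn about x gives the same grasp; the last joint's range is limited). The gripper opens to 85 mm and grips with 20 to 120 N. Pads are 22 mm wide; open, the fingers measure 114 mm over their backs; the gripper's body (76 mm by 85 mm) begins 54 mm behind the grasp point. The pads swing forward as they close: fully open they stand 13 mm farther back than shut.
Start: joints at [-1.516, 0.104, 0.097, 1.564, 0, 1.353], TCP at [0.162, -0.578, 0.208] pointing down, gripper open.
Joint ranges: [-2.99, 2.99], [-0.84, 1.86], [-1.1, 1.16], [-1.84, 2.11], [-1.51, 1.56], [-3.14, 3.14]. Speed limits (rad/s): [2.22, 2.22, 2.57, 3.14, 3.14, 3.14].

INTERFACE

Orientations are given as a 3x3 rotation matrix whose columns are the frame's x, y, z axes.
In Python, from rig import robot, capture, camera_model, sign_off gives the robot as it stands.
- The arm moves only by the tool move_arm, never from a script. Its argument "moves" is a list of rows, each an object of numbers: "tx", "ty", "tz": the shift along the world's x, y, z in cm; "yaw": the turn about the world's z in degrees. A call has exactly 10 rows; each row is the pose to reach, as a shift and turn from the pose commanded when the call began; what a row does not reach only later rows make up. A row lasts 1/12 s, in which the tool goes at most 41.7 mm and 7.16 degrees, less where a joint would pass 70% of its speed; a pose out of reach is approached as far as the arm can. A call with a gripper value outside its range is refused whole. "gripper" is the finger opening in cm, from 0 to 8.54, set as the call begins (left out, the last holds). The fingers move at their own pace and stop on an object; "squeeze" is the grip in N (left out, the last holds). Time passes only in rows, so rows that repeat a pose let the fingers close, or fill a call up. It gives the time, the measured TCP pose, the force and the opening at its end, in the units of the state.
- robot.get_state(): the state, without advancing time (a new reading comes with each control period).
- capture(name): name is "scene" or "top" or "wrist"; returns the picture (420x560x3 uint8, red, green, blue); there is no depth.
- camera_model(name): a dict with "camera_matrix" (3x3 intrinsics, pixels), "world_from_camera" (4x4, takes a point from camera to world coordinates); the wrist camera has in their place "T_tool_cam" (4x4, takes a point from camera to tool coordinates, whose origin is the TCP and whose axes are the tool frame's). Camera axes: x right, y down, z forward; pixel columns grow to the right and rows downward; lengths in m; the calibration is good to about 2 mm. The wrist camera is an equidistant fisheye: a pixel r from the principal point sees the ray r / f radians off the axis. A picture is of the moment at which its call begins: read the wrist's pose just before it. camera_model takes no time and is no camera call.
- sign_off(): hands the job in, once; it reports no verdict.
The state is a dict: "t": time; "joints": joint angles; "joint_vel": joint speeds; "tau": joint torques, N m; "eef_pos": TCP position; "tcp_rot": TCP orientation; "ft_force": force on the tool from outside, world axes, zero at the start; "ft_torque": the same for the moment, N m; "gripper_width": finger opening in m.
Only numpy, scipy, OpenCV 4.12 (cv2) and the standard library are available. Lean on these libraries where they do the work, as an engineer would, in place of code of your own. Each camera call takes 0.05 s, during which the arm holds its last target.

TASK

I want exactly five square spice shakers with orange lids standing upright in the narrow white tray. One of the two already there has tipped over: stand it back up in the tray, then add shakers from the table until there are five, and leave the one left over standing on the table. Don't knock over any shaker that is standing, and leave the tumbler and the round salt shaker where they are.

Things in the scene. Friction and masses are not known exactly. Their poses are not given: they have to be found in the camera images.
- tray: Narrow white tray with a blue floor, fixed to the table. Outside 118 mm (x) by 338 mm (y), inside 110 x 330 mm; the floor is 5 mm above the table, the rim 13 mm above the table and 4 mm thick. Origin: centre of its underside on the table; y along its length. (A teal cupcake mould and a white turntable plate with a cake lifter, all under 45 mm high, lie off to its sides.)
- shaker_a: Square steel spice shaker with a round orange lid. Body 40 x 40 mm, 62 mm high; lid 35 mm wide, 20 mm high; 82 mm in all, 0.12 kg. Origin: centre of its underside; z from base to lid; x, y square to its sides. At the start it stands in the tray.
- shaker_b: Square steel spice shaker with a round orange lid. Body 40 x 40 mm, 62 mm high; lid 35 mm wide, 20 mm high; 82 mm in all, 0.12 kg. Origin: centre of its underside; z from base to lid; x, y square to its sides. At first it lies tipped over on one side in the tray, roughly along its length, origin 20 mm above the tray floor, lid towards the tray's +y end.
- shaker_1: Square steel spice shaker with a round orange lid. Body 40 x 40 mm, 62 mm high; lid 35 mm wide, 20 mm high; 82 mm in all, 0.12 kg. Origin: centre of its underside; z from base to lid; x, y square to its sides. At the start it stands on the table between the robot and the tray.
- shaker_2: Square steel spice shaker with a round orange lid. Body 40 x 40 mm, 62 mm high; lid 35 mm wide, 20 mm high; 82 mm in all, 0.12 kg. Origin: centre of its underside; z from base to lid; x, y square to its sides. At the start it stands on the table between the robot and the tray.
- shaker_3: Square steel spice shaker with a round orange lid. Body 40 x 40 mm, 62 mm high; lid 35 mm wide, 20 mm high; 82 mm in all, 0.12 kg. Origin: centre of its underside; z from base to lid; x, y square to its sides. At the start it stands on the table between the robot and the tray.
- shaker_4: Square steel spice shaker with a round orange lid. Body 40 x 40 mm, 62 mm high; lid 35 mm wide, 20 mm high; 82 mm in all, 0.12 kg. Origin: centre of its underside; z from base to lid; x, y square to its sides. At the start it stands on the table between the robot and the tray.
- tumbler: Glass tumbler, 72 mm across the rim, 110 mm high, standing on the table; a bystander. Origin: centre of its underside.
- salt: Round stainless steel salt shaker with a screw-top lid, 48 mm across, 97 mm high, standing on the table; a bystander, not one to count. Origin: centre of its underside.
There are look-alikes about, which are no part of the job. What is shaped like the shaker_2 but green or pink is not meant.

How it is judged:
At the end, for the whole second after the job is handed in: All six shakers are upright (within 0.1 rad) and at rest; shaker_a, shaker_b and exactly three of shaker_1 to shaker_4 stand flat on the tray floor (undersides 2.5 to 11 mm above the table; the floor is at 5 mm, the rim top at 13 mm), the remaining one stands on the table itself (angle between each of shaker_a, shaker_b, shaker_1, shaker_2, shaker_3, shaker_4's own z axis and vertical below 0.1 rad and linear speed of each of shaker_a, shaker_b, shaker_1, shaker_2, shaker_3, shaker_4 below 0.02 m/s and z of shaker_a in the frame of tray between 0.0025 and 0.011 m and z of shaker_b in the frame of tray between 0.0025 and 0.011 m and z of each of shaker_1, shaker_2, shaker_3, shaker_4 in the frame of tray below 0.011 m and ((z of shaker_1 in the frame of tray below 0.0025 m and z of each of shaker_2, shaker_3, shaker_4 in the frame of tray above 0.0025 m) or (z of shaker_2 in the frame of tray below 0.0025 m and z of each of shaker_1, shaker_3, shaker_4 in the frame of tray above 0.0025 m) or (z of shaker_3 in the frame of tray below 0.0025 m and z of each of shaker_1, shaker_2, shaker_4 in the frame of tray above 0.0025 m) or (z of shaker_4 in the frame of tray below 0.0025 m and z of each of shaker_1, shaker_2, shaker_3 in the frame of tray above 0.0025 m))); the robot touches nothing.
It fails at once if a shaker that was standing is knocked over (tilted by more than 0.9 rad) (angle between any of shaker_a, shaker_1, shaker_2, shaker_3, shaker_4's own z axis and vertical above 0.9 rad).
It fails at once if the tumbler or the round salt shaker is moved by more than 30 mm (distance of any of tumbler, salt from where it was at the start of the episode above 0.03 m).
It also fails if it takes over 72 s, if anything falls off the work surface, if the arm or the gripper's body presses on something with over 40 N, if the wrist force passes 120 N, or if a joint passes its speed limit or range.

## Working session

There is one attempt and no reset: what is moved stays moved. The work goes in short steps, Python scripts to look and compute and a tool call to move; the robot and the scene stay as the last step left them, time stands still between calls to the robot, and variables do not carry over. Pictures are saved under pics/ and viewed, and the job is handed in when it is done.

Besides the shell and the picture viewer there is one more tool, called after "Call:" as name([rows], argument=value, ...), one row to a line, values as JSON. move_arm: Moves the arm, as the interface text tells. Its arguments: {"type":"object","properties":{"moves":{"type":"array","items":{"type":"object","properties":{"tx":{"type":"number"},"ty":{"type":"number"},"tz":{"type":"number"},"yaw":{"type":"number"}}}},"gripper":{"type":"number"},"squeeze":{"type":"number"}},"required":["moves"]}

```bash
ls; mkdir -p pics
python3 - <<'E'
from rig import robot,capture,camera_model
import cv2,numpy as np
s=robot.get_state();print(s)
for n in("scene","top","wrist"):
    cv2.imwrite(f"pics/{n}0.png",capture(n)[:,:,::-1]);print(n,camera_model(n))
E
```

```text
pics
{'t': 0.0, 'joints': array([-1.51573690e+00,  1.04703261e-01,  9.64086705e-02,  1.56393125e+00,
       -1.31608520e-05,  1.35307197e+00]), 'joint_vel': array([-0.00039329, -0.00051502,  0.00122975,  0.00132748,  0.00089767,
        0.00059156]), 'tau': array([-4.01667703e-04, -5.56930232e+01,  5.03648472e+01,  1.70271745e-02,
       -3.35388650e-04, -2.60343427e-07]), 'eef_pos': array([ 0.16161608, -0.57740406,  0.20678671]), 'tcp_rot': array([[-9.18095982e-05,  9.63024653e-01,  2.69413268e-01],
       [ 1.42662776e-03,  2.69413121e-01, -9.63023642e-01],
       [-9.99998978e-01,  2.95937633e-04, -1.39861241e-03]]), 'ft_force': array([-0.23484587, -0.05620519,  0.4278192 ]), 'ft_torque': array([-0.00292011, -0.01073782,  0.04878047]), 'gripper_width': 0.08523065191825306}
scene {'camera_matrix': array([[481.77940716,   0.        , 283.50732126],
       [  0.        , 481.77940716, 209.55515713],
       [  0.        ,   0.        ,   1.        ]]), 'world_from_camera': array([[ 0.76828547,  0.33369622, -0.54624561,  1.25739442],
       [ 0.63972829, -0.42964402,  0.63730191, -0.90
[... 411 characters left out ...]
,  0.00879842, -0.02035167,  0.00712326],
       [ 0.01951785, -0.08625259, -0.9960821 ,  1.2276117 ],
       [ 0.        ,  0.        ,  0.        ,  1.        ]])}
wrist {'camera_matrix': array([[325.1922621 ,   0.        , 280.40766115],
       [  0.        , 325.1922621 , 208.74603373],
       [  0.        ,   0.        ,   1.        ]]), 'T_tool_cam': array([[ 1.77827223e-04, -2.76107264e-01,  9.61126811e-01,
        -1.65955972e-01],
       [-1.81522598e-04, -9.61126819e-01, -2.76107233e-01,
         7.02189566e-02],
       [ 9.99999968e-01, -1.25366853e-04, -2.21034221e-04,
         1.02891458e-03],
       [ 0.00000000e+00,  0.00000000e+00,  0.00000000e+00,
         1.00000000e+00]])}
```

View pics/scene0.png

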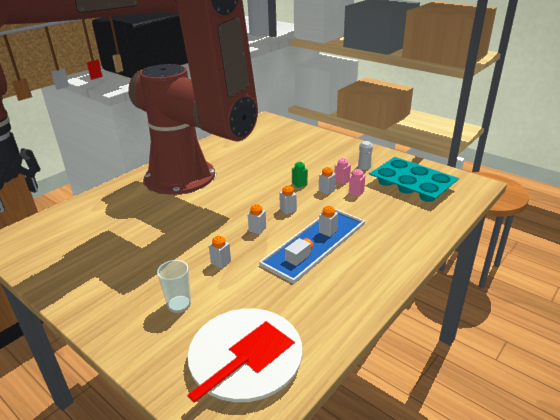

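View pics/top0.png

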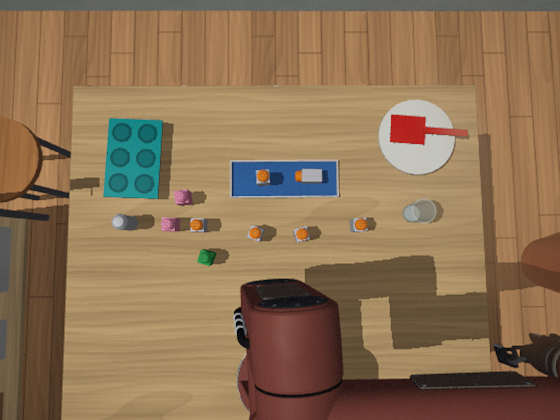

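View pics/wrist0.png

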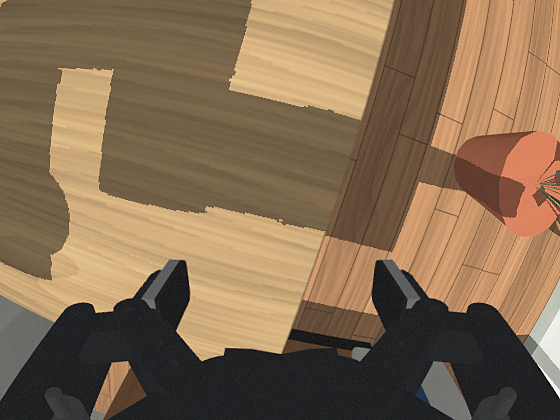

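```bash
cat > h.py <<'E'
import cv2,numpy as np
from rig import robot,capture,camera_model
def ray(n,uv):
    m=camera_model(n);T=m["world_from_camera"]
    d=T[:3,:3]@np.linalg.inv(m["camera_matrix"])@np.array([uv[0],uv[1],1.]);return T[:3,3],d
def plane(n,uv,z):
    o,d=ray(n,uv);return o+d*(z-o[2])/d[2]
def tri(a,b):
    (o1,d1),(o2,d2)=a,b
    A=np.stack([d1,-d2],1);s=np.linalg.lstsq(A,o2-o1,rcond=None)[0]
    p,q=o1+d1*s[0],o2+d2*s[1];return (p+q)/2,np.linalg.norm(p-q)
def blobs(im,lo,hi,amin=20):
    h=cv2.cvtColor(im,cv2.COLOR_RGB2HSV);m=cv2.inRange(h,lo,hi)
    n,l,st,c=cv2.connectedComponentsWithStats(m)
    return [(c[i].round(1),st[i,4],st[i,:4]) for i in range(1,n) if st[i,4]>=amin],m
OR=((6,170,130),(16,255,255))
E
python3 - <<'E'
from h import *
for n in("top","scene"):
    im=cv2.imread(f"pics/{n}0.png")[:,:,::-1].copy()
    b,m=blobs(im,*OR)
    for c,a,s in b: 
        print(n,c,a,s,plane(n,c,.08).round(3))
    b,m=blobs(im,(105,150,60),(125,255,255),50); print(b)
im=cv2.imread("pics/top0.png")
cv2.imwrite("pics/c1.png",cv2.resize(im[140:270,150:400],None,fx=3.2,fy=3.2,interpolation=cv2.INTER_CUBIC))
im=cv2.imread("pics/scene0.png")
cv2.imwrite("pics/c2.png",cv2.resize(im[140:290,190:390],None,fx=4,fy=4,interpolation=cv2.INTER_CUBIC))
E
```

```text
top [262.4 175.3] 92 [258 170  10  11] [0.611 0.041 0.08 ]
top [298.  175.5] 50 [295 171   6  10] [ 0.609 -0.064  0.08 ]
top [360.6 224.2] 102 [355 219  12  11] [ 0.463 -0.246  0.08 ]
top [195.9 224.5] 100 [190 220  12  10] [0.467 0.236 0.08 ]
top [254.7 232.6] 93 [250 228  11  11] [0.442 0.065 0.08 ]
top [301.7 233.5] 92 [297 229  11  10] [ 0.438 -0.073  0.08 ]
[(array([281.4, 178.9]), np.int32(2768), array([232, 162, 104,  34], dtype=int32))]
scene [326.8 171.7] 73 [322 167  11  10] [0.477 0.226 0.08 ]
scene [508.9 194.4] 830 [476 172  53  39] [0.979 0.436 0.08 ]
scene [287.5 190.3] 92 [282 185  12  11] [0.451 0.058 0.08 ]
scene [255.6 209.6] 95 [250 204  13  11] [ 0.447 -0.08   0.08 ]
scene [328.1 211.5] 97 [323 206  12  11] [0.616 0.038 0.08 ]
scene [218.1 242. ] 110 [212 236  14  12] [ 0.475 -0.254  0.08 ]
[(array([312. , 245.9]), np.int32(1488), array([265, 214,  95,  64], dtype=int32))]
```

View pics/c1.png

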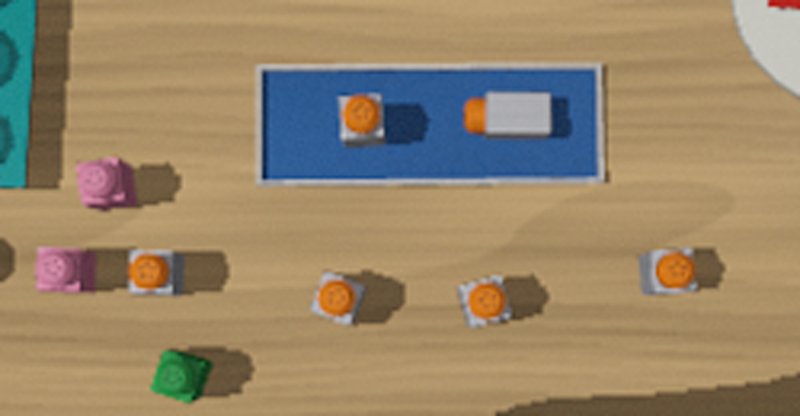

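View pics/c2.png

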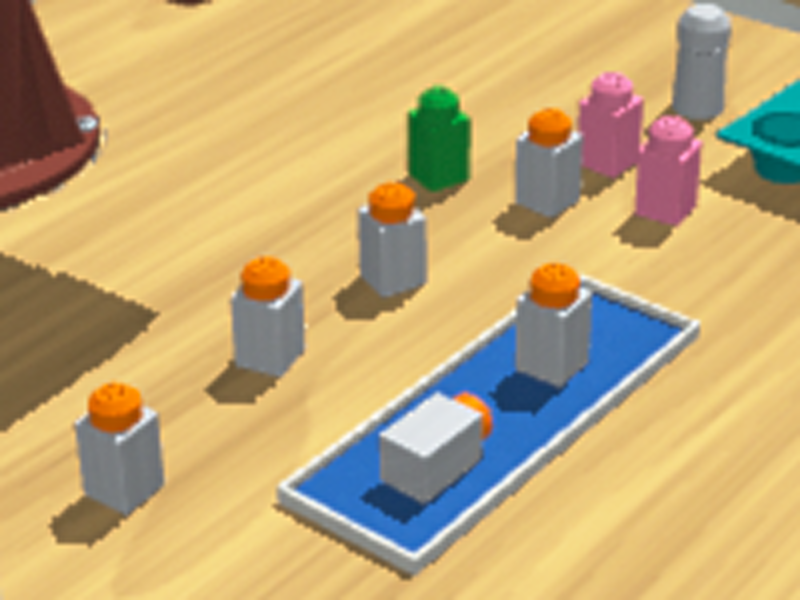

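Run:
```python
from h import *
t=cv2.imread("pics/top0.png")[:,:,::-1].copy();s=cv2.imread("pics/scene0.png")[:,:,::-1].copy()
T={'a':(262.4,175.3),'1':(360.6,224.2),'left':(195.9,224.5),'3':(254.7,232.6),'2':(301.7,233.5)}
S={'a':(328.1,211.5),'1':(218.1,242),'left':(326.8,171.7),'3':(287.5,190.3),'2':(255.6,209.6)}
for k in T: 
    p,e=tri(ray("top",T[k]),ray("scene",S[k]));print(k,p.round(4),round(e,4))
b,m=blobs(t,(105,150,60),(125,255,255),50)
m=cv2.morphologyEx(m,cv2.MORPH_CLOSE,np.ones((25,25)))
c=max(cv2.findContours(m,0,2)[0],key=cv2.contourArea)
r=cv2.minAreaRect(c);P=np.array([plane("top",q,.005) for q in cv2.boxPoints(r)]);print(P.round(4),P.mean(0).round(4),np.linalg.norm(np.diff(P,axis=0),axis=1))
hsv=cv2.cvtColor(t,cv2.COLOR_RGB2HSV)
for k,(u,v) in {**T,'b':(312,175.5)}.items():
    y0,x0=int(v)-14,int(u)-20
    w=hsv[y0:y0+28,x0:x0+40]
    g=((w[...,1]<60)&(w[...,2]>135))|cv2.inRange(w,*OR).astype(bool)
    g=g.astype(np.uint8)
    n,l,st,cc=cv2.connectedComponentsWithStats(g);i=1+np.argmax(st[1:,4])
    c=max(cv2.findContours((l==i).astype(np.uint8),0,2)[0],key=cv2.contourArea)+np.array([x0,y0])
    r=cv2.minAreaRect(c);z=.062 if k!='b' else .045
    P=np.array([plane("top",q,z) for q in cv2.boxPoints(r)])
    d=P[1]-P[0];print(k,P.mean(0).round(4),np.linalg.norm(np.diff(P,axis=0),axis=1).round(3),np.degrees(np.arctan2(d[1],d[0])).round(1))
for n,uv in(("a",0),):pass
```

```text
a [0.6119 0.0417 0.0764] 0.0017
1 [ 0.4648 -0.2471  0.0714] 0.0029
left [0.4681 0.2376 0.0722] 0.0015
3 [0.443  0.0658 0.0735] 0.0027
2 [ 0.4386 -0.0726  0.0725] 0.0017
[[ 0.6668  0.1388  0.005 ]
 [ 0.6647 -0.1869  0.005 ]
 [ 0.5594 -0.1845  0.005 ]
 [ 0.562   0.1387  0.005 ]] [ 0.6132 -0.0235  0.005 ] [0.3256434  0.10529963 0.32326274]
a [0.6117 0.0428 0.062 ] [0.036 0.042 0.036] -90.4
1 [ 0.4648 -0.247   0.062 ] [0.039 0.042 0.039] -90.5
left [0.468  0.2373 0.062 ] [0.038 0.038 0.038] -90.5
3 [0.4415 0.0653 0.062 ] [0.041 0.041 0.041] -20.8
2 [ 0.4369 -0.0705  0.062 ] [0.04  0.042 0.04 ] -74.7
b [ 0.6166 -0.1077  0.045 ] [0.058 0.037 0.058] -90.4
```

Call:
move_arm([
  {"tx":2.3,"ty":2.6,"yaw":3.7},
  {"tx":4.6,"ty":5.2,"yaw":7.4},
  {"tx":6.9,"ty":7.8,"yaw":11.1},
  {"tx":9.2,"ty":10.4,"yaw":14.8},
  {"tx":11.5,"ty":13,"yaw":18.5},
  {"tx":13.8,"ty":15.6,"yaw":22.2},
  {"tx":16.1,"ty":18.2,"yaw":25.9},
  {"tx":18.4,"ty":20.8,"yaw":29.6},
  {"tx":20.7,"ty":23.4,"yaw":33.3},
  {"tx":23,"ty":26,"yaw":37},
], gripper=5.5, squeeze=20)

```text
validation failed for argument at $.mo...
```

Call:
move_arm([
  {"tx":2.3,"ty":2.7,"yaw":3.7},
  {"tx":4.6,"ty":5.4,"yaw":7.4},
  {"tx":6.9,"ty":8.1,"yaw":11.1},
  {"tx":9.2,"ty":10.8,"yaw":14.8},
  {"tx":11.5,"ty":13.5,"yaw":18.5},
  {"tx":13.8,"ty":16.2,"yaw":22.2},
  {"tx":16.1,"ty":18.9,"yaw":25.9},
  {"tx":18.4,"ty":21.6,"yaw":29.6},
  {"tx":20.7,"ty":24.3,"yaw":33.3},
  {"tx":22.4,"ty":26.4,"tz":-3,"yaw":37.4},
])

```text
validation failed for argument at $.mo...
```

```bash
cat > look.py <<'E'
import sys
from h import *
s=robot.get_state();print(s["t"],s["eef_pos"].round(4),np.degrees(np.arctan2(s["tcp_rot"][1,2],s["tcp_rot"][0,2])).round(1),s["ft_force"].round(1),round(s["gripper_width"],4),s["joints"].round(2))
for n in sys.argv[2:]:
    im=capture(n);cv2.imwrite(f"pics/{n}{sys.argv[1]}.png",im[:,:,::-1])
E
python3 look.py 1 wrist
```

```text
0.15 [ 0.1617 -0.5775  0.207 ] -74.4 [ 0.4 -0.6 -0.2] 0.0857 [-1.52  0.1   0.1   1.56 -0.    1.35]
```

View pics/wrist1.png

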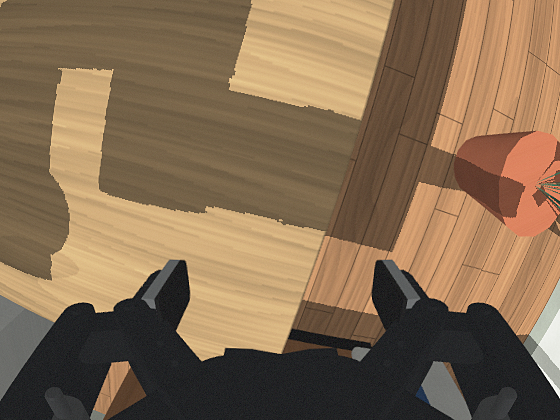

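Call:
move_arm([
  {"tx":2.3,"ty":2.6,"tz":0,"yaw":3.7},
  {"tx":4.6,"ty":5.2,"tz":0,"yaw":7.4},
  {"tx":6.9,"ty":7.8,"tz":0,"yaw":11.1},
  {"tx":9.2,"ty":10.4,"tz":0,"yaw":14.8},
  {"tx":11.5,"ty":13,"tz":0,"yaw":18.5},
  {"tx":13.8,"ty":15.6,"tz":0,"yaw":22.2},
  {"tx":16.1,"ty":18.2,"tz":0,"yaw":25.9},
  {"tx":18.4,"ty":20.8,"tz":0,"yaw":29.6},
  {"tx":20.7,"ty":23.4,"tz":0,"yaw":33.3},
  {"tx":23,"ty":26,"tz":0,"yaw":37},
], gripper=5.5, squeeze=20)

```text
t: 1.03
eef_pos: [0.3925, -0.3163, 0.2076]
tcp_rot: [[0.0, 0.605, 0.797], [-0.0, 0.797, -0.605], [-1.0, -0.0, 0.0]]
ft_force: [-0.1, -0.5, 0.8]
gripper_width: 0.0551
```

Call:
move_arm([
  {"tx":2.3,"ty":2.7,"tz":0,"yaw":3.7},
  {"tx":4.6,"ty":5.4,"tz":0,"yaw":7.4},
  {"tx":6.9,"ty":8.1,"tz":0,"yaw":11.1},
  {"tx":9.2,"ty":10.8,"tz":0,"yaw":14.8},
  {"tx":11.5,"ty":13.5,"tz":0,"yaw":18.5},
  {"tx":13.8,"ty":16.2,"tz":0,"yaw":22.2},
  {"tx":16.1,"ty":18.9,"tz":0,"yaw":25.9},
  {"tx":18.4,"ty":21.6,"tz":0,"yaw":29.6},
  {"tx":20.7,"ty":24.3,"tz":0,"yaw":33.3},
  {"tx":22.4,"ty":26.4,"tz":-3,"yaw":37.4},
])

```text
t: 1.87
eef_pos: [0.6197, -0.0523, 0.1829]
tcp_rot: [[0.009, -0.005, 1.0], [-0.002, 1.0, 0.005], [-1.0, -0.002, 0.009]]
ft_force: [0.8, 0.1, 0.8]
gripper_width: 0.0548
```

```bash
python3 look.py 2 wrist
```

```text
1.8667 [ 0.6197 -0.0523  0.1829] 0.3 [0.8 0.1 0.8] 0.0548 [-0.29  0.16  0.11  1.51  0.    1.27]
```

View pics/wrist2.png

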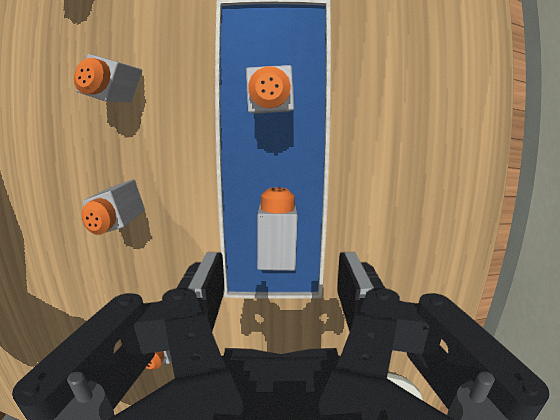

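```bash
cat >> h.py <<'E'
def wplane(uv,z,s):
    m=camera_model("wrist");K=m["camera_matrix"];T=m["T_tool_cam"]
    x,y=uv[0]-K[0,2],uv[1]-K[1,2];r=np.hypot(x,y);th=r/K[0,0]
    d=np.array([x/r*np.sin(th),y/r*np.sin(th),np.cos(th)])
    R=s["tcp_rot"];o=s["eef_pos"]+R@T[:3,3];d=R@T[:3,:3]@d
    return o+d*(z-o[2])/d[2]
E
python3 - <<'E'
from h import *
s=robot.get_state();print(s["eef_pos"])
for n,uv,z in(("lidtop end",(278,187),.03),("junction top",(278,212),.045),("base top L",(259,270),.045),("base top R",(296,269),.045),("junc L",(261,211),.045),("junc R",(296,211),.045),("lidL",(262,203),.025),("lidR",(295,203),.025),("a",(270,87),.087),("rimL",(222,290),.013),("rimR",(323,290),.013)):
    print(n,wplane(uv,z,s).round(4))
E
```

```text
[ 0.61811351 -0.04833397  0.17266921]
lidtop end [ 0.616  -0.0456  0.03  ]
junction top [ 0.6164 -0.0664  0.045 ]
base top L [ 0.5978 -0.1276  0.045 ]
base top R [ 0.635 -0.126  0.045]
junc L [ 0.6003 -0.0657  0.045 ]
junc R [ 0.6333 -0.0653  0.045 ]
lidL [ 0.6002 -0.0632  0.025 ]
lidR [ 0.6332 -0.0628  0.025 ]
a [0.6094 0.0449 0.087 ]
rimL [ 0.5521 -0.1713  0.013 ]
rimR [ 0.6691 -0.1693  0.013 ]
```

Call:
move_arm([
  {"tx":0,"ty":0,"tz":-1.5,"yaw":0},
  {"tx":0,"ty":0,"tz":-3,"yaw":0},
  {"tx":0,"ty":0,"tz":-4.5,"yaw":0},
  {"tx":0,"ty":0,"tz":-6,"yaw":0},
  {"tx":0,"ty":0,"tz":-7,"yaw":0},
  {"tx":0,"ty":0,"tz":-7,"yaw":0},
  {"tx":0,"ty":0,"tz":-7,"yaw":0},
  {"tx":0,"ty":0,"tz":-7,"yaw":0},
  {"tx":0,"ty":0,"tz":-7,"yaw":0},
  {"tx":0,"ty":0,"tz":-7,"yaw":0},
])

```text
t: 2.75
eef_pos: [0.6163, -0.054, 0.1087]
tcp_rot: [[0.002, -0.0, 1.0], [-0.0, 1.0, 0.0], [-1.0, -0.0, 0.002]]
ft_force: [0.6, 0.7, 0.0]
gripper_width: 0.0553
```

```bash
python3 look.py 3 wrist
```

```text
2.75 [ 0.6163 -0.054   0.1087] 0.0 [0.6 0.7 0. ] 0.0553 [-0.3   0.16 -0.02  1.39  0.    1.27]
```

View pics/wrist3.png

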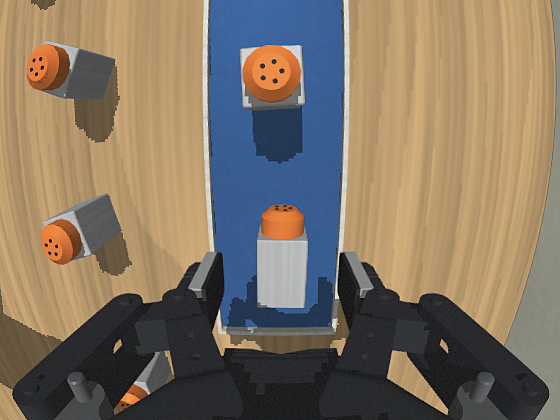

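Run:
```python
from h import *
s=robot.get_state();print(s["eef_pos"])
for n,uv,z in(("lidtop end",(283,207),.04),("junction lid",(283,237),.0425),("base top L",(259,307),.045),("base top R",(306,306),.045),("junc L",(258,237),.045),("junc R",(307,237),.045),("lidL",(262,228),.025),("lidR",(303,228),.025),("a",(272,71),.087),("rim in",(280,328),.013),("fl in",(280,327),.005),("rimTL",(211,200),.013),("rimTR",(345,200),.013)):
    print(n,wplane(uv,z,s).round(4))
```

```text
[ 0.61613733 -0.05402477  0.108534  ]
lidtop end [ 0.6185 -0.0509  0.04  ]
junction lid [ 0.6186 -0.074   0.0425]
base top L [ 0.5988 -0.136   0.045 ]
base top R [ 0.6379 -0.1351  0.045 ]
junc L [ 0.5997 -0.073   0.045 ]
junc R [ 0.6367 -0.0731  0.045 ]
lidL [ 0.6017 -0.0729  0.025 ]
lidR [ 0.635  -0.0729  0.025 ]
a [0.6117 0.0423 0.087 ]
rim in [ 0.6163 -0.1823  0.013 ]
fl in [ 0.6163 -0.1871  0.005 ]
rimTL [ 0.5582 -0.0523  0.013 ]
rimTR [ 0.671  -0.0524  0.013 ]
```

Call:
move_arm([
  {"tx":0.2,"ty":0,"tz":-1.5,"yaw":0},
  {"tx":0.2,"ty":-0.1,"tz":-3,"yaw":0},
  {"tx":0.2,"ty":-0.1,"tz":-4.5,"yaw":0},
  {"tx":0.2,"ty":-0.1,"tz":-6,"yaw":0},
  {"tx":0.2,"ty":-0.1,"tz":-7.5,"yaw":0},
  {"tx":0.2,"ty":-0.1,"tz":-8.5,"yaw":0},
  {"tx":0.2,"ty":-0.1,"tz":-9,"yaw":0},
  {"tx":0.2,"ty":-0.1,"tz":-9.3,"yaw":0},
  {"tx":0.2,"ty":-0.1,"tz":-9.3,"yaw":0},
  {"tx":0.2,"ty":-0.1,"tz":-9.3,"yaw":0},
])

```text
t: 3.63
eef_pos: [0.6182, -0.055, 0.0155]
tcp_rot: [[0.001, -0.001, 1.0], [-0.0, 1.0, 0.001], [-1.0, -0.0, 0.001]]
ft_force: [0.9, -0.5, 0.1]
gripper_width: 0.055
```

Call:
move_arm([
  {"tx":0,"ty":0,"tz":0,"yaw":0},
  {"tx":0,"ty":0,"tz":0,"yaw":0},
  {"tx":0,"ty":0,"tz":0,"yaw":0},
  {"tx":0,"ty":0,"tz":0,"yaw":0},
  {"tx":0,"ty":0,"tz":0,"yaw":0},
  {"tx":0,"ty":0,"tz":0,"yaw":0},
  {"tx":0,"ty":0,"tz":0.5,"yaw":0},
  {"tx":0,"ty":0,"tz":1.5,"yaw":0},
  {"tx":0,"ty":0,"tz":3,"yaw":0},
  {"tx":0,"ty":0,"tz":4.5,"yaw":0},
], gripper=3, squeeze=20)

```text
t: 4.47
eef_pos: [0.6175, -0.0548, 0.0608]
tcp_rot: [[-0.0, -0.001, 1.0], [0.0, 1.0, 0.001], [-1.0, 0.0, -0.0]]
ft_force: [0.3, -0.4, -0.7]
gripper_width: 0.0303
```

```bash
python3 look.py 4 wrist scene
```

```text
4.4667 [ 0.6175 -0.0548  0.0608] 0.0 [ 0.3 -0.4 -0.7] 0.0303 [-0.3   0.19 -0.08  1.3  -0.    1.27]
```

View pics/wrist4.png

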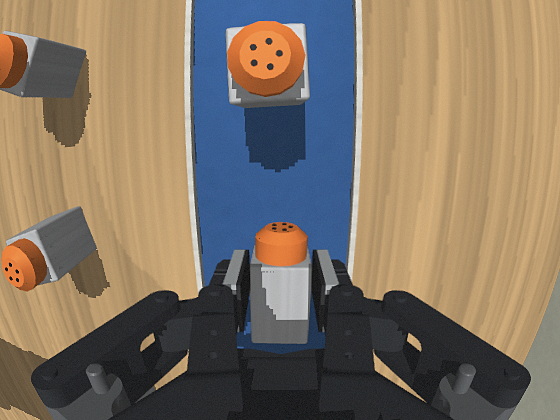

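View pics/scene4.png

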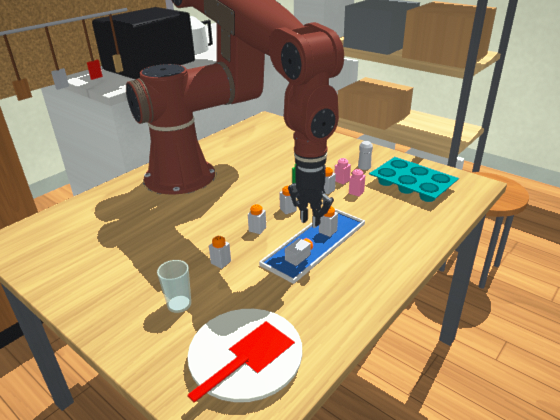

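Run:
```python
from h import *
s=robot.get_state();print(s["eef_pos"])
for n,uv,z in(("lid end",(281,224),.04),("junction lid",(281,262),.0425),("base top L",(251,343),.045),("base top R",(308,343),.045),("junc L",(250,262),.045),("junc R",(311,262),.045),("lidL",(256,252),.025),("lidR",(307,252),.025),):
    print(n,wplane(uv,z,s).round(4))
im=cv2.imread("pics/scene4.png");cv2.imwrite("pics/c4.png",cv2.resize(im[140:290,240:390],None,fx=4,fy=4,interpolation=cv2.INTER_CUBIC))
```

```text
[ 0.61974487 -0.05545958  0.06353512]
lid end [ 0.6206 -0.0505  0.04  ]
junction lid [ 0.6206 -0.0752  0.0425]
base top L [ 0.5991 -0.1398  0.045 ]
base top R [ 0.6401 -0.1399  0.045 ]
junc L [ 0.6011 -0.074   0.045 ]
junc R [ 0.6394 -0.0741  0.045 ]
lidL [ 0.6036 -0.0759  0.025 ]
lidR [ 0.6386 -0.076   0.025 ]
```

View pics/c4.png

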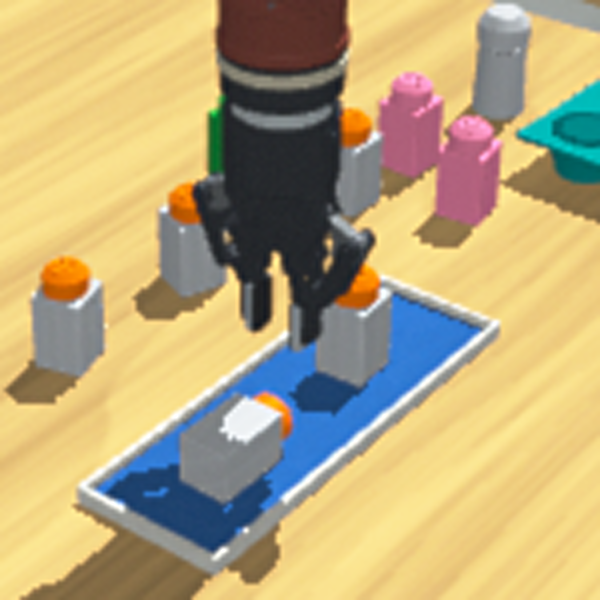

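Call:
move_arm([
  {"tx":0,"ty":-0.6,"tz":0,"yaw":0},
  {"tx":0,"ty":-0.6,"tz":0,"yaw":0},
  {"tx":0.1,"ty":-0.6,"tz":-0.5,"yaw":0},
  {"tx":0.1,"ty":-0.6,"tz":-1.5,"yaw":0},
  {"tx":0.1,"ty":-0.6,"tz":-2.5,"yaw":0},
  {"tx":0.1,"ty":-0.6,"tz":-3.5,"yaw":0},
  {"tx":0.1,"ty":-0.6,"tz":-4.3,"yaw":0},
  {"tx":0.1,"ty":-0.6,"tz":-4.8,"yaw":0},
  {"tx":0.1,"ty":-0.6,"tz":-5,"yaw":0},
  {"tx":0.1,"ty":-0.6,"tz":-5,"yaw":0},
], gripper=5.5)

```text
t: 5.4
eef_pos: [0.6182, -0.0607, 0.0089]
tcp_rot: [[-0.001, -0.001, 1.0], [0.0, 1.0, 0.001], [-1.0, 0.0, -0.001]]
ft_force: [-0.2, -0.4, 0.4]
gripper_width: 0.0549
```

Call:
move_arm([
  {"tx":0,"ty":0,"tz":0,"yaw":0},
  {"tx":0,"ty":0,"tz":0,"yaw":0},
  {"tx":0,"ty":0,"tz":0,"yaw":0},
  {"tx":0,"ty":0,"tz":0,"yaw":0},
  {"tx":0,"ty":0,"tz":0,"yaw":0},
  {"tx":0,"ty":0,"tz":0,"yaw":0},
  {"tx":0,"ty":0,"tz":0,"yaw":0},
  {"tx":0,"ty":0,"tz":0,"yaw":0},
  {"tx":0,"ty":0,"tz":0,"yaw":0},
  {"tx":0,"ty":0,"tz":0.5,"yaw":0},
], gripper=2.5)

```text
t: 6.23
eef_pos: [0.6182, -0.0607, 0.0139]
tcp_rot: [[-0.001, -0.001, 1.0], [0.0, 1.0, 0.001], [-1.0, 0.0, -0.001]]
ft_force: [-0.7, -1.2, -1.2]
gripper_width: 0.0263
```

```bash
python3 look.py 5 wrist
```

```text
6.2333 [ 0.6182 -0.0607  0.0139] 0.0 [-0.7 -1.2 -1.2] 0.0263 [-0.31  0.22 -0.12  1.22 -0.    1.26]
```

View pics/wrist5.png

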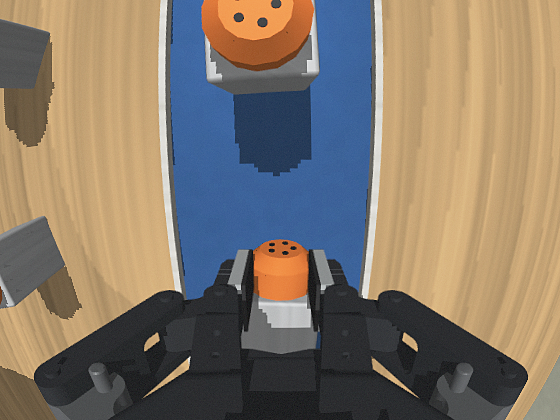

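Call:
move_arm([
  {"tx":0,"ty":0,"tz":0.5,"yaw":0},
  {"tx":0,"ty":0,"tz":1,"yaw":0},
  {"tx":0,"ty":0,"tz":1.5,"yaw":0},
  {"tx":0,"ty":0,"tz":2,"yaw":0},
  {"tx":0,"ty":0,"tz":2.5,"yaw":0},
  {"tx":0,"ty":0,"tz":3,"yaw":0},
  {"tx":0,"ty":0,"tz":3.5,"yaw":0},
  {"tx":0,"ty":0,"tz":4,"yaw":0},
  {"tx":0,"ty":0,"tz":4.5,"yaw":0},
  {"tx":0,"ty":0,"tz":4.5,"yaw":0},
])

```text
t: 7.12
eef_pos: [0.6193, -0.0611, 0.061]
tcp_rot: [[0.002, -0.001, 1.0], [-0.001, 1.0, 0.001], [-1.0, -0.001, 0.002]]
ft_force: [1.1, -1.3, 0.3]
gripper_width: 0.0252
```

```bash
python3 look.py 6 wrist scene;python3 - <<'E'
import cv2
im=cv2.imread("pics/scene6.png");cv2.imwrite("pics/c6.png",cv2.resize(im[140:290,240:390],None,fx=4,fy=4,interpolation=cv2.INTER_CUBIC))
E
```

```text
7.1167 [ 0.6193 -0.0611  0.061 ] 0.0 [ 1.1 -1.3  0.3] 0.0252 [-0.31  0.19 -0.07  1.3  -0.    1.26]
```

View pics/wrist6.png

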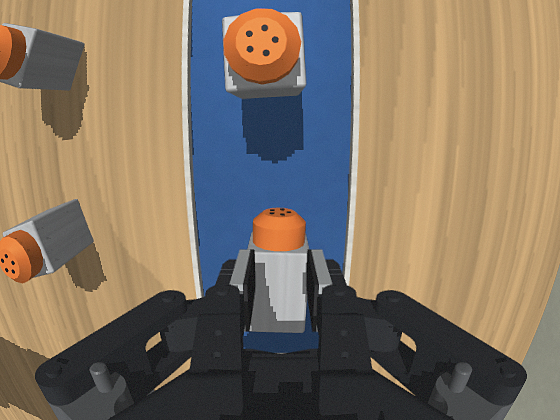

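View pics/c6.png

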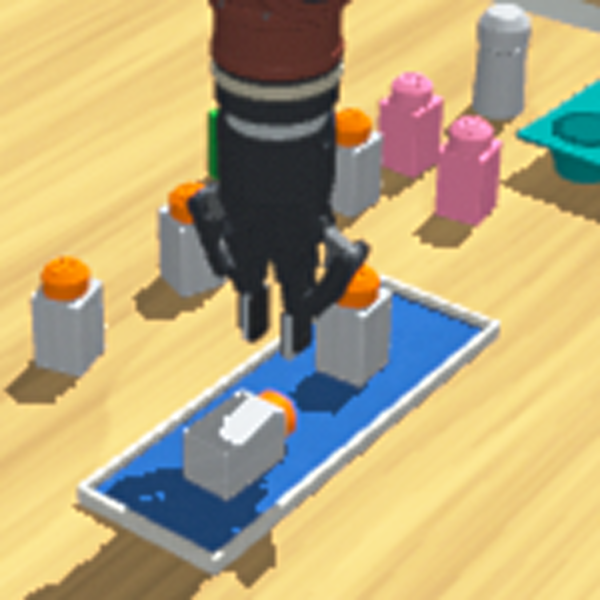

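Run:
```python
from h import *
s=robot.get_state();print(s["eef_pos"])
f=lambda u,v:(240+u/4,140+v/4)
print("lid ctr",plane("scene",f(276,412),.03))
print("body near bottom corner",plane("scene",f(228,500),.005),"right bottom corner",plane("scene",f(282,458),.005),"left bot",plane("scene",f(187,475),.005))
print("lid far end edge",plane("scene",f(294,412),.025))
for n,uv,z in(("lid end",(280,208),.04),("junction lid",(280,250),.0425),("junc L",(245,250),.045),("junc R",(310,250),.045),("base",(279,331),.045)):
    print(n,wplane(uv,z,s).round(4))
```

```text
[ 0.61881422 -0.06088581  0.05984465]
lid ctr [ 0.6223577  -0.05918074  0.03      ]
body near bottom corner [ 0.63598435 -0.12934623  0.005     ] right bottom corner [ 0.63709354 -0.07153666  0.005     ] left bot [ 0.59788095 -0.12583752  0.005     ]
lid far end edge [ 0.62807767 -0.04624015  0.025     ]
lid end [ 0.6189 -0.0446  0.04  ]
junction lid [ 0.6189 -0.0706  0.0425]
junc L [ 0.5977 -0.0697  0.045 ]
junc R [ 0.6371 -0.0696  0.045 ]
base [ 0.6182 -0.1308  0.045 ]
```

Call:
move_arm([
  {"tx":0,"ty":0.3,"tz":0,"yaw":0},
  {"tx":0,"ty":0.3,"tz":0,"yaw":0},
  {"tx":0,"ty":0.3,"tz":-0.8,"yaw":0},
  {"tx":0,"ty":0.3,"tz":-2,"yaw":0},
  {"tx":0,"ty":0.3,"tz":-3,"yaw":0},
  {"tx":0,"ty":0.3,"tz":-4,"yaw":0},
  {"tx":0,"ty":0.3,"tz":-4.8,"yaw":0},
  {"tx":0,"ty":0.3,"tz":-5.1,"yaw":0},
  {"tx":0,"ty":0.3,"tz":-5.3,"yaw":0},
  {"tx":0,"ty":0.3,"tz":-5.3,"yaw":0},
], gripper=4.8)

```text
t: 8.05
eef_pos: [0.6185, -0.0578, 0.0062]
tcp_rot: [[-0.0, -0.0, 1.0], [0.0, 1.0, 0.0], [-1.0, 0.0, -0.0]]
ft_force: [0.1, 0.6, -0.1]
gripper_width: 0.0483
```

Call:
move_arm([
  {"tx":0,"ty":0,"tz":0,"yaw":0},
  {"tx":0,"ty":0,"tz":0,"yaw":0},
  {"tx":0,"ty":0,"tz":0,"yaw":0},
  {"tx":0,"ty":0,"tz":0,"yaw":0},
  {"tx":0,"ty":0,"tz":0,"yaw":0},
  {"tx":0,"ty":0,"tz":0,"yaw":0},
  {"tx":0,"ty":0,"tz":0,"yaw":0},
  {"tx":0,"ty":0,"tz":0,"yaw":0},
  {"tx":0,"ty":0,"tz":0,"yaw":0},
  {"tx":0,"ty":0,"tz":0,"yaw":0},
], gripper=3)

```text
t: 8.88
eef_pos: [0.6191, -0.0578, 0.0072]
tcp_rot: [[0.001, -0.001, 1.0], [-0.0, 1.0, 0.001], [-1.0, -0.0, 0.001]]
ft_force: [-1.7, 0.3, 5.2]
gripper_width: 0.0302
```

```bash
python3 look.py 7 wrist
```

```text
8.8833 [ 0.6191 -0.0578  0.0072] 0.0 [-1.7  0.3  5.2] 0.0302 [-0.3   0.23 -0.13  1.21  0.    1.27]
```

View pics/wrist7.png

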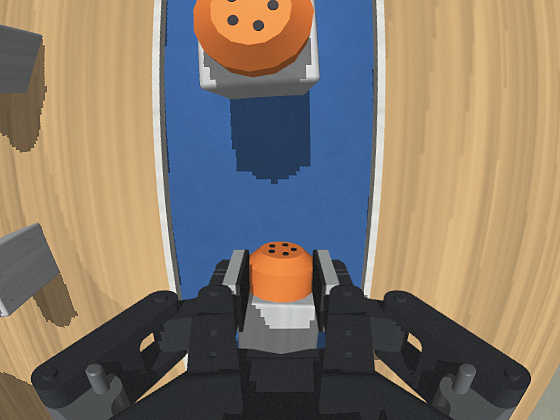

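Call:
move_arm([
  {"tx":0,"ty":0,"tz":0.1,"yaw":0},
  {"tx":0,"ty":0,"tz":0.1,"yaw":0},
  {"tx":0,"ty":0,"tz":0.1,"yaw":0},
  {"tx":0,"ty":0,"tz":0.1,"yaw":0},
  {"tx":0,"ty":0,"tz":0.1,"yaw":0},
  {"tx":0,"ty":0,"tz":0.1,"yaw":0},
  {"tx":0,"ty":0,"tz":0.1,"yaw":0},
  {"tx":0,"ty":0,"tz":0.1,"yaw":0},
  {"tx":0,"ty":0,"tz":0.1,"yaw":0},
  {"tx":0,"ty":0,"tz":0.1,"yaw":0},
], gripper=1)

```text
t: 9.77
eef_pos: [0.6186, -0.0578, 0.0076]
tcp_rot: [[-0.0, -0.001, 1.0], [-0.0, 1.0, 0.001], [-1.0, -0.0, -0.0]]
ft_force: [0.6, -0.0, -0.6]
gripper_width: 0.03
```

```bash
python3 look.py 8 wrist scene;python3 - <<'E'
import cv2
im=cv2.imread("pics/scene8.png");cv2.imwrite("pics/c8.png",cv2.resize(im[140:290,240:390],None,fx=4,fy=4,interpolation=cv2.INTER_CUBIC))
E
```

```text
9.7667 [ 0.6186 -0.0578  0.0076] 0.0 [ 0.6 -0.  -0.6] 0.03 [-0.3   0.23 -0.13  1.21 -0.    1.27]
```

View pics/wrist8.png

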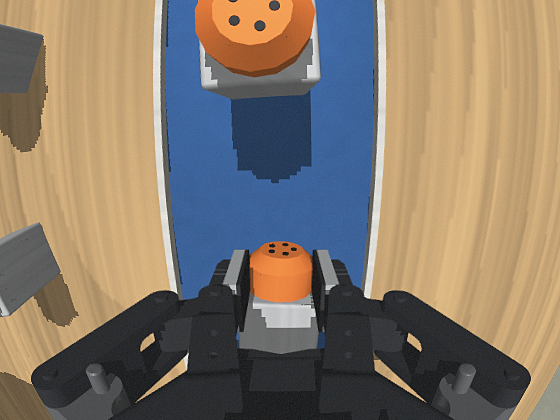

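View pics/c8.png

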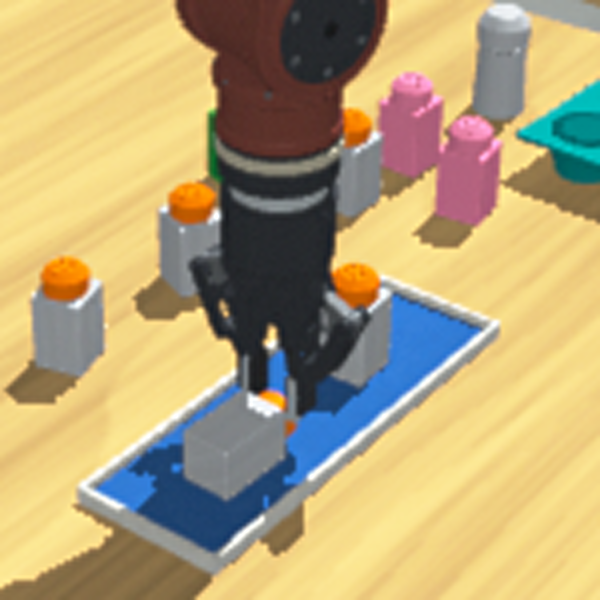

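Call:
move_arm([
  {"tx":0,"ty":0,"tz":0.2,"yaw":0},
  {"tx":0,"ty":0,"tz":0.5,"yaw":0},
  {"tx":0,"ty":0,"tz":0.8,"yaw":0},
  {"tx":0,"ty":0,"tz":1.1,"yaw":0},
  {"tx":0,"ty":0,"tz":1.5,"yaw":0},
  {"tx":0,"ty":0,"tz":1.9,"yaw":0},
  {"tx":0,"ty":0,"tz":2.3,"yaw":0},
  {"tx":0,"ty":0,"tz":2.7,"yaw":0},
  {"tx":0,"ty":0,"tz":3,"yaw":0},
  {"tx":0,"ty":0,"tz":3,"yaw":0},
])

```text
t: 10.7
eef_pos: [0.6192, -0.058, 0.0386]
tcp_rot: [[0.001, -0.001, 1.0], [-0.0, 1.0, 0.001], [-1.0, -0.0, 0.001]]
ft_force: [0.9, 0.7, -1.7]
gripper_width: 0.0294
```

```bash
python3 look.py 9 wrist scene;python3 - <<'E'
import cv2
im=cv2.imread("pics/scene9.png");cv2.imwrite("pics/c9.png",cv2.resize(im[140:290,240:390],None,fx=4,fy=4,interpolation=cv2.INTER_CUBIC))
E
```

```text
10.7 [ 0.6192 -0.058   0.0386] 0.0 [ 0.9  0.7 -1.7] 0.0294 [-0.3   0.21 -0.1   1.26  0.    1.27]
```

View pics/wrist9.png

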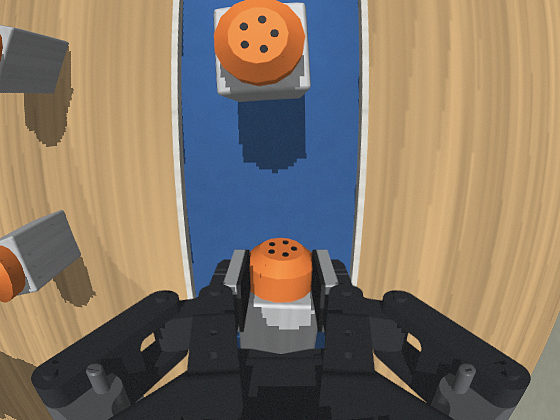

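View pics/c9.png

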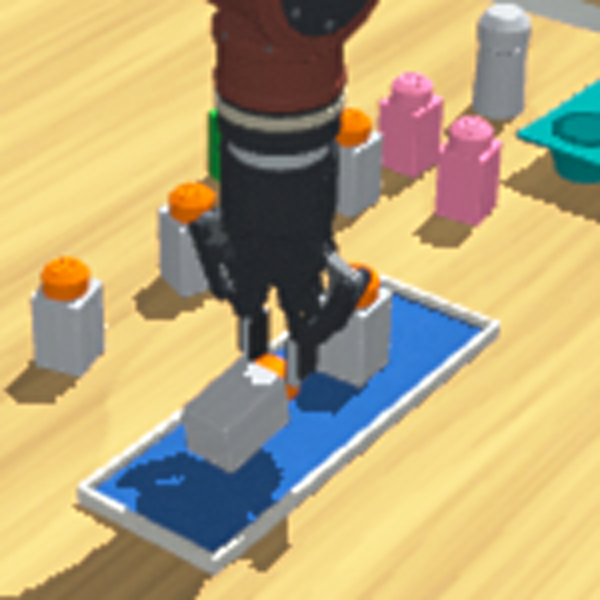

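```bash
cat >> h.py <<'E'
def xplane(n,uv,x):
    o,d=ray(n,uv);return o+d*(x-o[0])/d[0]
E
python3 - <<'E'
from h import *
f=lambda u,v:(240+u/4,140+v/4)
for n,p in(("base low",(230,470)),("lid low",(288,412)),("base hi",(229,427)),("lid hi",(280,378))):print(n,xplane("scene",f(*p),.639).round(4))
E
```

```text
base low [ 0.639  -0.1307  0.0327]
lid low [ 0.639  -0.0679  0.0429]
base hi [ 0.639  -0.1314  0.0684]
lid hi [ 0.639  -0.0772  0.0764]
```

Call:
move_arm([
  {"tx":0,"ty":-2,"tz":-0.8,"yaw":0},
  {"tx":0,"ty":-4,"tz":-1.8,"yaw":0},
  {"tx":0,"ty":-5,"tz":-2.3,"yaw":0},
  {"tx":0,"ty":-5.5,"tz":-2.3,"yaw":0},
  {"tx":0,"ty":-6,"tz":-2.2,"yaw":0},
  {"tx":0,"ty":-6.5,"tz":-1.9,"yaw":0},
  {"tx":0,"ty":-7,"tz":-1.4,"yaw":0},
  {"tx":0,"ty":-7.5,"tz":-0.9,"yaw":0},
  {"tx":0,"ty":-8,"tz":-0.4,"yaw":0},
  {"tx":0,"ty":-8,"tz":-0.2,"yaw":0},
])

```text
t: 11.63
eef_pos: [0.619, -0.1327, 0.0384]
tcp_rot: [[0.001, -0.004, 1.0], [0.008, 1.0, 0.004], [-1.0, 0.008, 0.001]]
ft_force: [-5.1, 18.2, 14.9]
gripper_width: 0.0298
```

```bash
python3 look.py 10 wrist scene;python3 - <<'E'
import cv2
im=cv2.imread("pics/scene10.png");cv2.imwrite("pics/c10.png",cv2.resize(im[140:290,220:370],None,fx=4,fy=4,interpolation=cv2.INTER_CUBIC))
E
```

```text
11.6333 [ 0.619  -0.1327  0.0384] 0.2 [-5.1 18.2 14.9] 0.0298 [-0.42  0.24 -0.06  1.27  0.01  1.15]
```

View pics/wrist10.png

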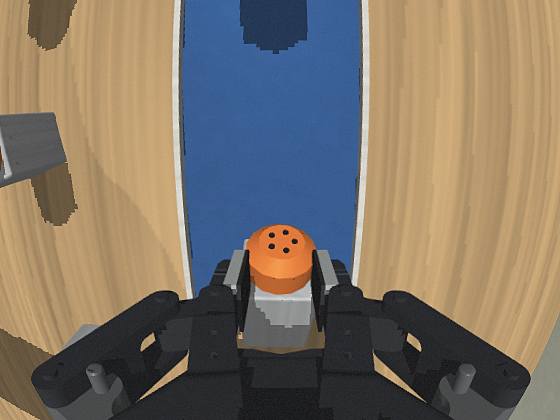

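View pics/c10.png

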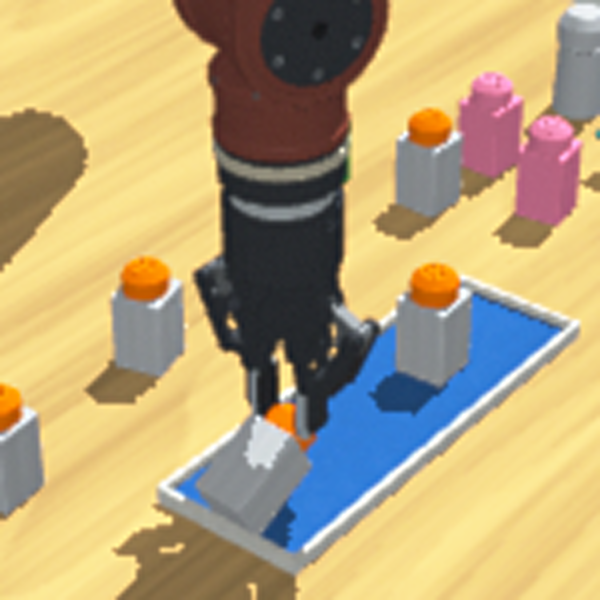

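Call:
move_arm([
  {"tx":0,"ty":0,"tz":0.5,"yaw":0},
  {"tx":0,"ty":-0.2,"tz":0.9,"yaw":0},
  {"tx":0,"ty":-0.5,"tz":1.2,"yaw":0},
  {"tx":0,"ty":-0.9,"tz":1.5,"yaw":0},
  {"tx":0,"ty":-1.3,"tz":1.8,"yaw":0},
  {"tx":0,"ty":-1.7,"tz":2,"yaw":0},
  {"tx":0,"ty":-2.1,"tz":2.1,"yaw":0},
  {"tx":0,"ty":-2.5,"tz":2.2,"yaw":0},
  {"tx":0,"ty":-2.9,"tz":2.3,"yaw":0},
  {"tx":0,"ty":-3.2,"tz":2.3,"yaw":0},
])

```text
t: 12.57
eef_pos: [0.6211, -0.1708, 0.0623]
tcp_rot: [[0.006, -0.001, 1.0], [-0.001, 1.0, 0.001], [-1.0, -0.001, 0.006]]
ft_force: [0.4, 7.7, 22.3]
gripper_width: 0.0289
```

```bash
python3 look.py 11 wrist scene;python3 - <<'E'
import cv2
im=cv2.imread("pics/scene11.png");cv2.imwrite("pics/c11.png",cv2.resize(im[140:290,220:370],None,fx=4,fy=4,interpolation=cv2.INTER_CUBIC))
E
```

```text
12.5667 [ 0.6211 -0.1708  0.0623] 0.0 [ 0.4  7.7 22.3] 0.0289 [-0.47  0.25 -0.    1.31  0.    1.1 ]
```

View pics/c11.png

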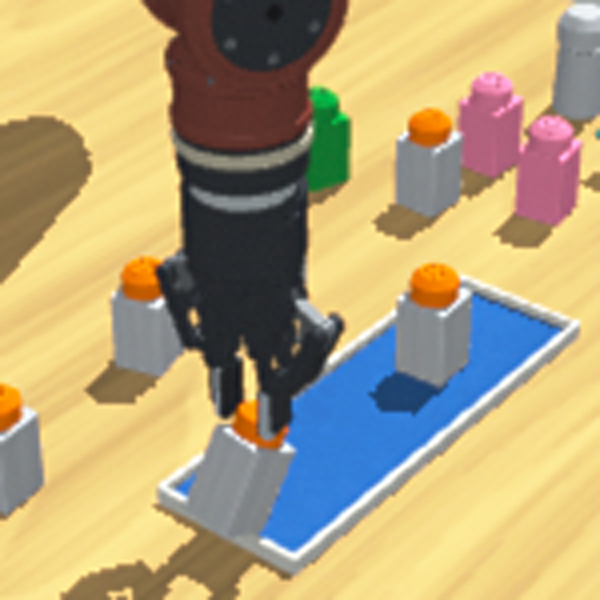

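View pics/wrist11.png

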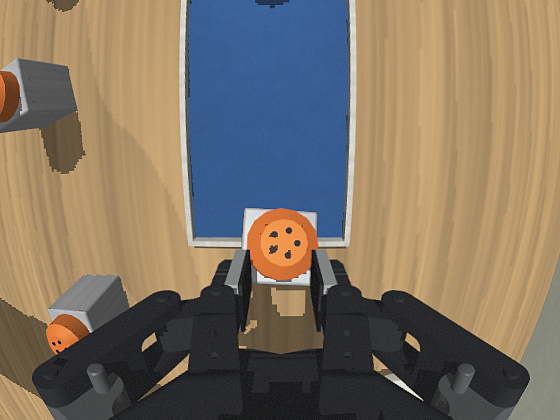

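Call:
move_arm([
  {"tx":0,"ty":-0.4,"tz":0.1,"yaw":0},
  {"tx":0,"ty":-0.8,"tz":0.2,"yaw":0},
  {"tx":0,"ty":-1.2,"tz":0.3,"yaw":0},
  {"tx":0,"ty":-1.6,"tz":0.3,"yaw":0},
  {"tx":0,"ty":-2,"tz":0.3,"yaw":0},
  {"tx":0,"ty":-2.2,"tz":0.3,"yaw":0},
  {"tx":0,"ty":-2.2,"tz":0.7,"yaw":0},
  {"tx":0,"ty":-2.2,"tz":1.3,"yaw":0},
  {"tx":0,"ty":-2.2,"tz":2,"yaw":0},
  {"tx":0,"ty":-2.2,"tz":2.3,"yaw":0},
])

```text
t: 13.5
eef_pos: [0.6187, -0.1923, 0.0826]
tcp_rot: [[0.0, -0.0, 1.0], [-0.001, 1.0, 0.0], [-1.0, -0.001, 0.0]]
ft_force: [-0.0, 0.2, 0.7]
gripper_width: 0.0102
```

```bash
python3 look.py 12 wrist scene;python3 - <<'E'
import cv2
im=cv2.imread("pics/scene12.png");cv2.imwrite("pics/c12.png",cv2.resize(im[140:290,220:370],None,fx=4,fy=4,interpolation=cv2.INTER_CUBIC))
E
```

```text
13.5 [ 0.6187 -0.1923  0.0826] 0.0 [-0.   0.2  0.7] 0.0102 [-0.5   0.26  0.05  1.35 -0.    1.07]
```

View pics/c12.png

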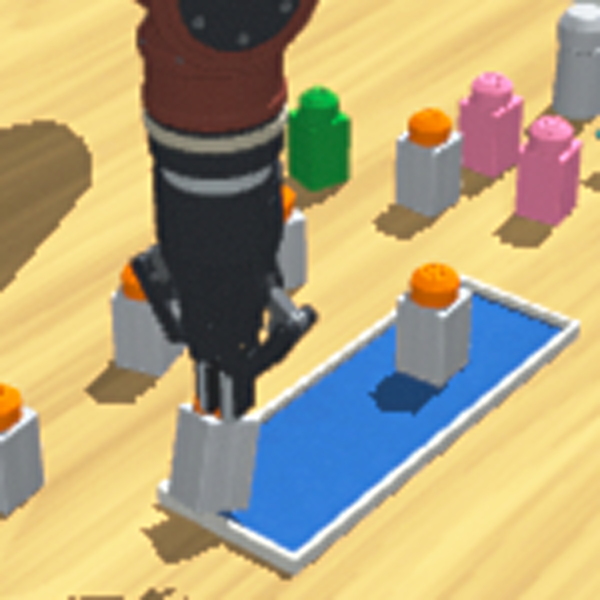

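View pics/wrist12.png

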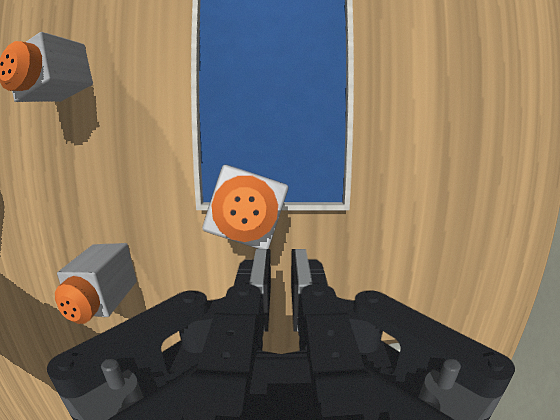

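Call:
move_arm([
  {"tx":0,"ty":0,"tz":1,"yaw":0},
  {"tx":0,"ty":0,"tz":2.5,"yaw":0},
  {"tx":0,"ty":0,"tz":4.5,"yaw":0},
  {"tx":0,"ty":0,"tz":6,"yaw":0},
  {"tx":0,"ty":0,"tz":7,"yaw":0},
  {"tx":0,"ty":0,"tz":7,"yaw":0},
  {"tx":0,"ty":0,"tz":7,"yaw":0},
  {"tx":0,"ty":0,"tz":7,"yaw":0},
  {"tx":0,"ty":0,"tz":7,"yaw":0},
  {"tx":0,"ty":0,"tz":7,"yaw":0},
], gripper=7)

```text
t: 14.43
eef_pos: [0.6181, -0.1916, 0.1504]
tcp_rot: [[-0.001, -0.001, 1.0], [0.001, 1.0, 0.001], [-1.0, 0.001, -0.001]]
ft_force: [0.7, 0.1, -0.1]
gripper_width: 0.0703
```

```bash
python3 look.py 13 wrist scene;python3 - <<'E'
import cv2
im=cv2.imread("pics/scene13.png");cv2.imwrite("pics/c13.png",cv2.resize(im[140:290,220:370],None,fx=4,fy=4,interpolation=cv2.INTER_CUBIC))
E
```

```text
14.4333 [ 0.6181 -0.1916  0.1504] 0.0 [ 0.7  0.1 -0.1] 0.0703 [-0.5   0.25  0.15  1.48 -0.    1.07]
```

View pics/c13.png

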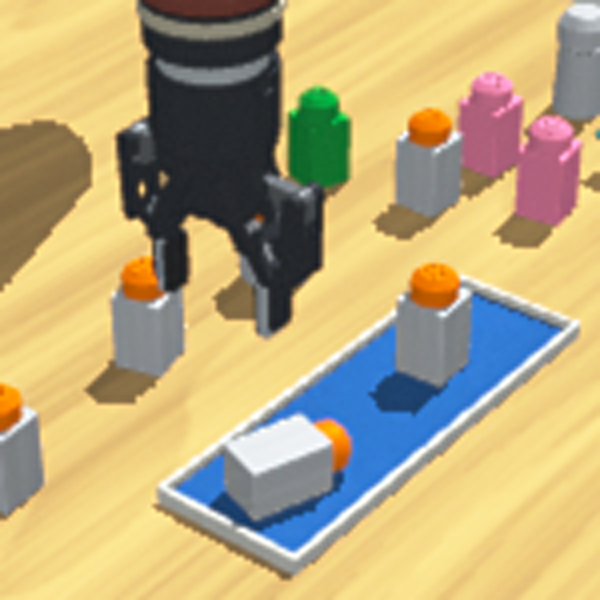

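View pics/wrist13.png

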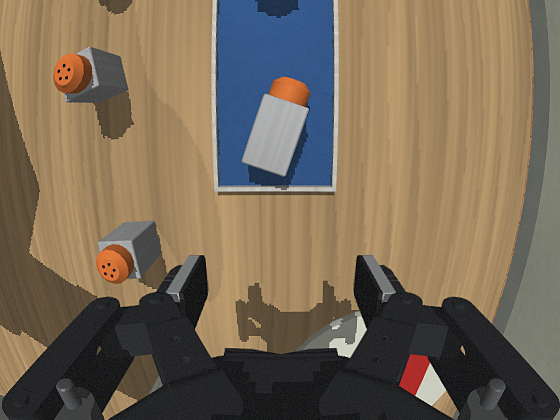

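Run:
```python
from h import *
s=robot.get_state();print(s["eef_pos"])
P=[wplane(p,.045,s) for p in((266,95),(308,109),(292,176),(243,160))]
for p in P:print(p.round(4))
P=np.array(P);print(P.mean(0), np.linalg.norm(P-np.roll(P,-1,0),axis=1)); d=(P[0]+P[1]-P[2]-P[3]);print(np.degrees(np.arctan2(d[1],d[0])))
print(wplane((275,187),.013,s),"junction",(P[0]+P[1])/2,"base",(P[2]+P[3])/2)
```

```text
[ 0.61831656 -0.19166559  0.150882  ]
[ 0.6068 -0.1033  0.045 ]
[ 0.6414 -0.1149  0.045 ]
[ 0.6285 -0.1716  0.045 ]
[ 0.5871 -0.1578  0.045 ]
[ 0.61591225 -0.13690866  0.045     ] [0.03649876 0.05818235 0.04365611 0.05791294]
73.65160598063177
[ 0.61345306 -0.18812134  0.013     ] junction [ 0.62406628 -0.10911124  0.045     ] base [ 0.60775822 -0.16470609  0.045     ]
```

Call:
move_arm([
  {"tx":0,"ty":2.5,"tz":-1.5,"yaw":-4},
  {"tx":0.2,"ty":5,"tz":-3,"yaw":-8},
  {"tx":0.3,"ty":7,"tz":-5,"yaw":-12},
  {"tx":0.3,"ty":7.3,"tz":-7,"yaw":-16},
  {"tx":0.3,"ty":7.3,"tz":-8.5,"yaw":-16},
  {"tx":0.3,"ty":7.3,"tz":-10,"yaw":-16},
  {"tx":0.3,"ty":7.3,"tz":-12,"yaw":-16},
  {"tx":0.3,"ty":7.3,"tz":-13,"yaw":-16},
  {"tx":0.3,"ty":7.3,"tz":-13.7,"yaw":-16},
  {"tx":0.3,"ty":7.3,"tz":-13.9,"yaw":-16},
], gripper=5.5)

```text
t: 15.37
eef_pos: [0.6209, -0.1186, 0.0114]
tcp_rot: [[-0.002, 0.275, 0.961], [0.001, 0.961, -0.275], [-1.0, 0.0, -0.002]]
ft_force: [0.6, -0.6, -0.1]
gripper_width: 0.0552
```

Call:
move_arm([
  {"tx":0,"ty":0,"tz":0,"yaw":0},
  {"tx":0,"ty":0,"tz":0,"yaw":0},
  {"tx":0,"ty":0,"tz":0,"yaw":0},
  {"tx":0,"ty":0,"tz":0,"yaw":0},
  {"tx":0,"ty":0,"tz":0,"yaw":0},
  {"tx":0,"ty":0,"tz":0.7,"yaw":0},
  {"tx":0,"ty":0,"tz":1.5,"yaw":4},
  {"tx":0,"ty":0,"tz":2,"yaw":8},
  {"tx":0,"ty":0,"tz":2.2,"yaw":12},
  {"tx":0,"ty":0,"tz":2.2,"yaw":16},
], gripper=2, squeeze=20)

```text
t: 16.2
eef_pos: [0.6223, -0.1191, 0.0361]
tcp_rot: [[0.001, -0.004, 1.0], [-0.001, 1.0, 0.004], [-1.0, -0.001, 0.001]]
ft_force: [0.5, -0.3, -1.9]
gripper_width: 0.0402
```

```bash
python3 look.py 14 wrist scene;python3 - <<'E'
import cv2
im=cv2.imread("pics/scene14.png");cv2.imwrite("pics/c14.png",cv2.resize(im[140:290,220:370],None,fx=4,fy=4,interpolation=cv2.INTER_CUBIC))
E
```

```text
16.2 [ 0.6223 -0.1191  0.0361] 0.2 [ 0.5 -0.3 -1.9] 0.0402 [-0.4   0.24 -0.06  1.26 -0.    1.17]
```

View pics/c14.png

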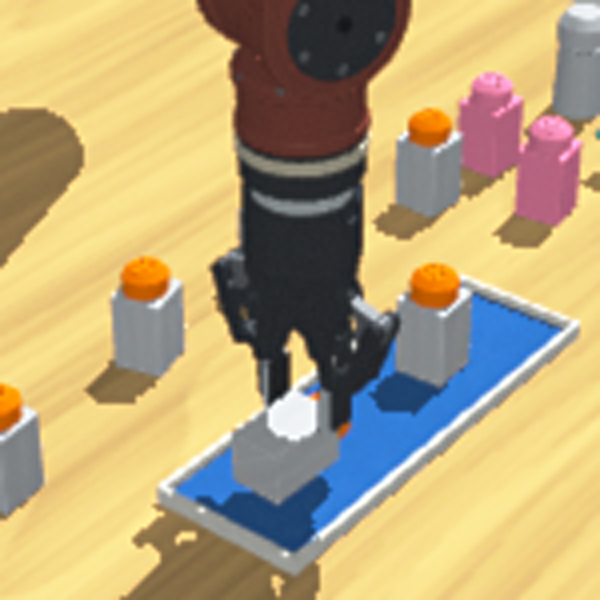

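View pics/wrist14.png

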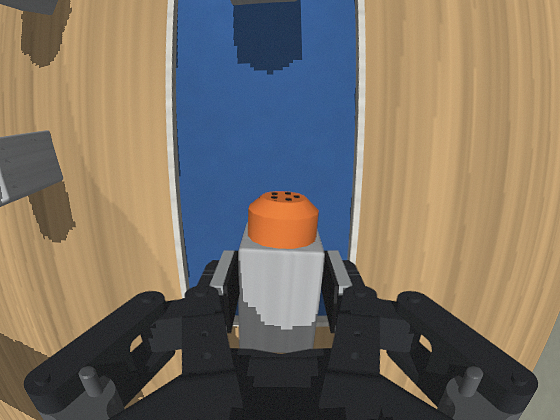

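Call:
move_arm([
  {"tx":-0.2,"ty":-0.6,"tz":-1.2,"yaw":0},
  {"tx":-0.3,"ty":-1.2,"tz":-1.8,"yaw":0},
  {"tx":-0.3,"ty":-1.7,"tz":-1.9,"yaw":0},
  {"tx":-0.3,"ty":-2.1,"tz":-1.5,"yaw":0},
  {"tx":-0.3,"ty":-2.5,"tz":-0.9,"yaw":0},
  {"tx":-0.3,"ty":-3,"tz":-0.3,"yaw":0},
  {"tx":-0.3,"ty":-3.5,"tz":0.1,"yaw":0},
  {"tx":-0.3,"ty":-4,"tz":0.5,"yaw":0},
  {"tx":-0.3,"ty":-4.5,"tz":0.9,"yaw":0},
  {"tx":-0.3,"ty":-4.7,"tz":1.1,"yaw":0},
])

```text
t: 17.13
eef_pos: [0.6192, -0.1672, 0.0468]
tcp_rot: [[0.001, 0.0, 1.0], [-0.001, 1.0, -0.0], [-1.0, -0.001, 0.001]]
ft_force: [0.5, 0.4, -1.9]
gripper_width: 0.0391
```

```bash
cat > crop.sh <<'E'
python3 look.py $1 wrist scene; python3 -c "
import cv2
im=cv2.imread('pics/scene$1.png')[140:290,220:370];w=cv2.imread('pics/wrist$1.png')
cv2.imwrite('pics/c$1.png',cv2.resize(cv2.hconcat([cv2.resize(im,(420,420),interpolation=cv2.INTER_CUBIC),w[:,90:470]]),None,fx=1,fy=1))"
E
bash crop.sh 15
```

```text
17.1333 [ 0.6192 -0.1672  0.0468] -0.0 [ 0.5  0.4 -1.9] 0.0391 [-0.47  0.26 -0.02  1.29 -0.    1.1 ]
```

View pics/c15.png

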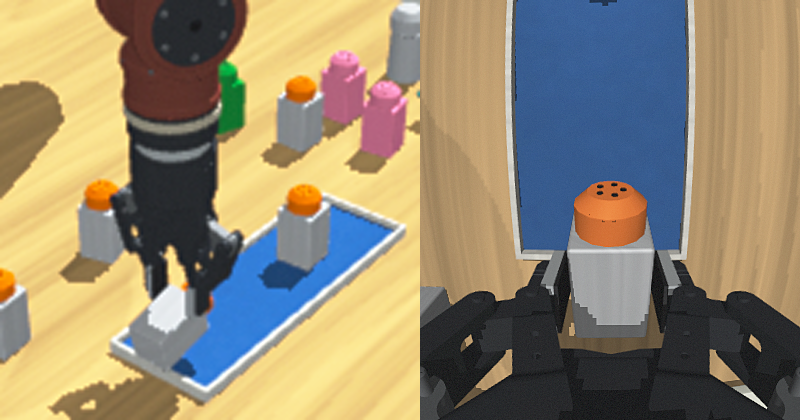

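Call:
move_arm([
  {"tx":0,"ty":2,"tz":0.2,"yaw":0},
  {"tx":0,"ty":3.2,"tz":0,"yaw":0},
  {"tx":0,"ty":3.2,"tz":-1,"yaw":0},
  {"tx":0,"ty":2.8,"tz":-1.5,"yaw":0},
  {"tx":0,"ty":2.3,"tz":-1.5,"yaw":0},
  {"tx":0,"ty":1.8,"tz":-1.5,"yaw":0},
  {"tx":0,"ty":1.3,"tz":-1.4,"yaw":0},
  {"tx":0,"ty":0.8,"tz":-1.1,"yaw":0},
  {"tx":0,"ty":0.3,"tz":-0.8,"yaw":0},
  {"tx":0,"ty":0,"tz":-0.6,"yaw":0},
])

```text
t: 18.07
eef_pos: [0.6187, -0.1669, 0.04]
tcp_rot: [[0.0, 0.0, 1.0], [0.0, 1.0, -0.0], [-1.0, 0.0, 0.0]]
ft_force: [0.3, 2.7, -1.8]
gripper_width: 0.0392
```

```bash
bash crop.sh 16
```

```text
18.0667 [ 0.6187 -0.1669  0.04  ] -0.0 [ 0.3  2.7 -1.8] 0.0392 [-0.47  0.26 -0.03  1.28  0.    1.1 ]
```

View pics/c16.png

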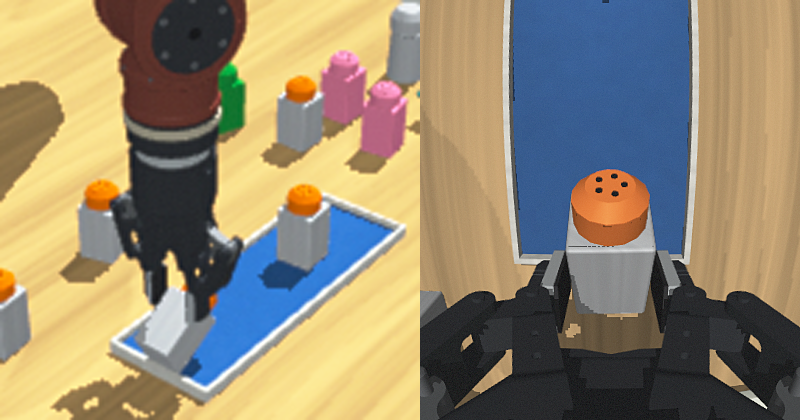

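Call:
move_arm([
  {"tx":0,"ty":-0.3,"tz":0,"yaw":0},
  {"tx":0,"ty":-0.6,"tz":0,"yaw":0},
  {"tx":0,"ty":-0.9,"tz":0.1,"yaw":0},
  {"tx":0,"ty":-1.2,"tz":0.2,"yaw":0},
  {"tx":0,"ty":-1.5,"tz":0.3,"yaw":0},
  {"tx":0,"ty":-1.8,"tz":0.4,"yaw":0},
  {"tx":0,"ty":-2,"tz":0.5,"yaw":0},
  {"tx":0,"ty":-2.2,"tz":0.5,"yaw":0},
  {"tx":0,"ty":-2.4,"tz":0.5,"yaw":0},
  {"tx":0,"ty":-2.6,"tz":0.5,"yaw":0},
])

```text
t: 19.0
eef_pos: [0.6187, -0.192, 0.0446]
tcp_rot: [[0.0, -0.001, 1.0], [0.0, 1.0, 0.001], [-1.0, 0.0, 0.0]]
ft_force: [-0.1, 0.2, -1.8]
gripper_width: 0.0388
```

```bash
bash crop.sh 17
```

```text
19.0 [ 0.6187 -0.192   0.0446] 0.0 [-0.1  0.2 -1.8] 0.0388 [-0.5   0.28 -0.    1.29  0.    1.07]
```

View pics/c17.png

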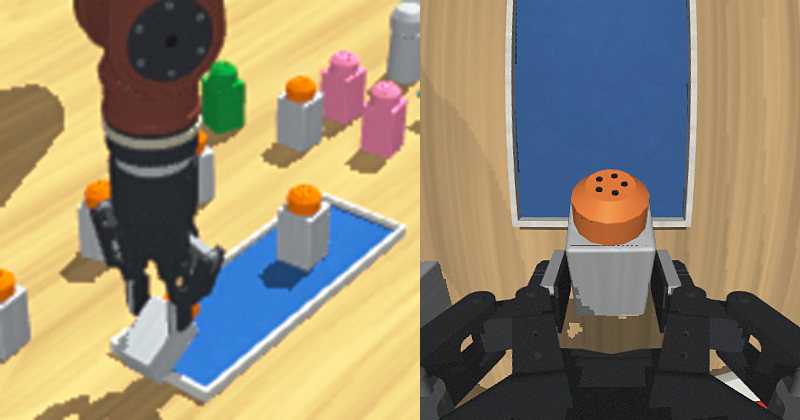

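Run:
```python
import cv2
im=cv2.imread("pics/scene17.png");cv2.imwrite("pics/d17.png",cv2.resize(im[235:290,245:305],None,fx=10,fy=10,interpolation=cv2.INTER_CUBIC))
```

```text
(no output)
```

View pics/d17.png

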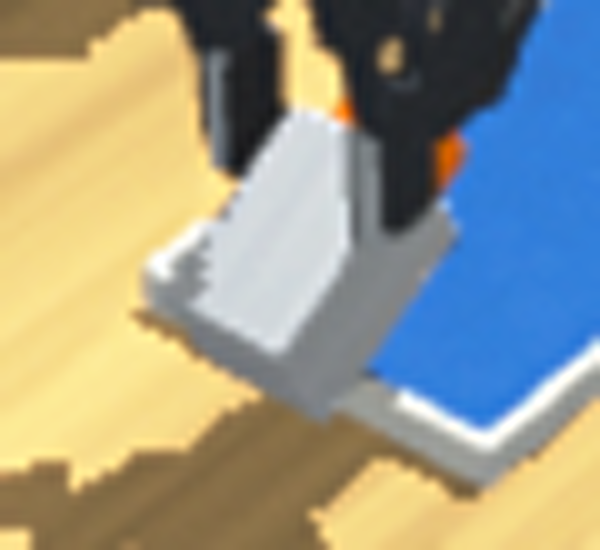

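Run:
```python
from h import *
f=lambda u,v:(245+u/10,235+v/10)
P=[xplane("scene",f(*p),.639).round(4) for p in((322,415),(455,228),(278,352))]
print("base low",P[0],"lid low",P[1],"base hi",P[2])
d=P[1]-P[0];print(np.degrees(np.arctan2(d[2],d[1])),np.linalg.norm(d))
```

```text
base low [ 0.639  -0.2131  0.0235] lid low [ 0.639  -0.1594  0.0497] base hi [ 0.639  -0.2284  0.0542]
26.007549959374423 0.059750564850886576
```

Call:
move_arm([
  {"tx":0,"ty":2,"tz":0.2,"yaw":0},
  {"tx":0,"ty":3.5,"tz":0,"yaw":0},
  {"tx":0,"ty":3.5,"tz":-1.2,"yaw":0},
  {"tx":0,"ty":3,"tz":-1.7,"yaw":0},
  {"tx":0,"ty":2.5,"tz":-1.7,"yaw":0},
  {"tx":0,"ty":2.1,"tz":-1.7,"yaw":0},
  {"tx":0,"ty":1.7,"tz":-1.6,"yaw":0},
  {"tx":0,"ty":1.3,"tz":-1.5,"yaw":0},
  {"tx":0,"ty":0.9,"tz":-1.4,"yaw":0},
  {"tx":0,"ty":0.6,"tz":-1.3,"yaw":0},
])

```text
t: 19.93
eef_pos: [0.6188, -0.1856, 0.0313]
tcp_rot: [[0.0, -0.001, 1.0], [0.001, 1.0, 0.001], [-1.0, 0.001, 0.0]]
ft_force: [1.6, 4.5, 0.7]
gripper_width: 0.0392
```

```bash
bash crop.sh 18;  python3 - <<'E'
import cv2
im=cv2.imread("pics/scene18.png");cv2.imwrite("pics/d18.png",cv2.resize(im[225:285,250:310],None,fx=10,fy=10,interpolation=cv2.INTER_CUBIC))
E
```

```text
19.9333 [ 0.6188 -0.1856  0.0313] 0.1 [1.6 4.5 0.7] 0.0392 [-0.49  0.28 -0.02  1.26  0.    1.08]
```

View pics/d18.png

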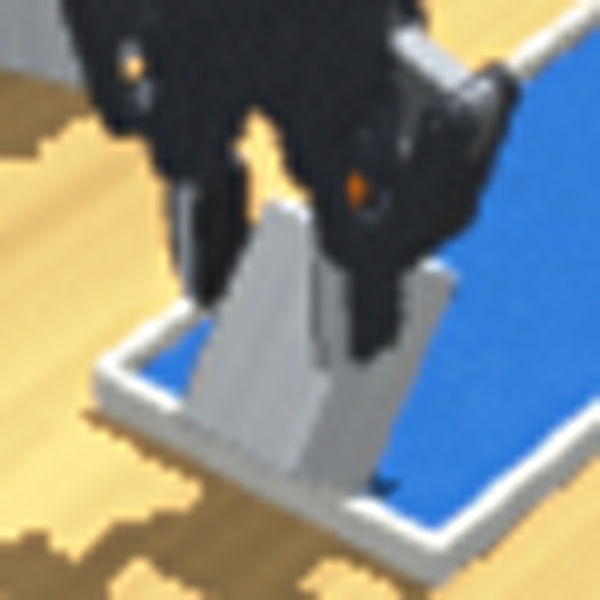

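View pics/c18.png

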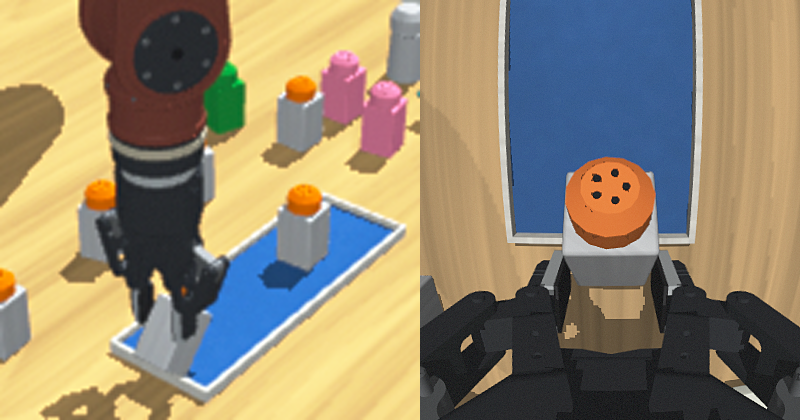

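Run:
```python
from h import *
f=lambda u,v:(250+u/10,225+v/10)
P=[xplane("scene",f(*p),.639).round(4) for p in((368,492),(455,272),(295,472))]
print("base low",P[0],"lid low",P[1],"base hi",P[2])
d=P[1]-P[0];print(np.degrees(np.arctan2(d[2],d[1])),np.linalg.norm(d))
```

```text
base low [ 0.639  -0.1756  0.0058] lid low [ 0.639  -0.1388  0.0552] base hi [ 0.639  -0.2038  0.0314]
53.31612695866351 0.06160032467446905
```

Call:
move_arm([
  {"tx":0,"ty":0.6,"tz":0.9,"yaw":0},
  {"tx":0,"ty":3,"tz":1,"yaw":0},
  {"tx":0,"ty":5,"tz":0.6,"yaw":0},
  {"tx":0,"ty":5,"tz":0,"yaw":0},
  {"tx":0,"ty":4.8,"tz":-0.3,"yaw":0},
  {"tx":0,"ty":4.5,"tz":-0.6,"yaw":0},
  {"tx":0,"ty":4.2,"tz":-0.8,"yaw":0},
  {"tx":0,"ty":3.9,"tz":-1,"yaw":0},
  {"tx":0,"ty":3.6,"tz":-1,"yaw":0},
  {"tx":0,"ty":3.3,"tz":-1,"yaw":0},
])

```text
t: 20.87
eef_pos: [0.6195, -0.1541, 0.0234]
tcp_rot: [[0.002, 0.0, 1.0], [-0.001, 1.0, -0.0], [-1.0, -0.001, 0.002]]
ft_force: [0.6, 1.3, 4.6]
gripper_width: 0.0391
```

```bash
bash crop.sh 19
```

```text
20.8667 [ 0.6195 -0.1541  0.0234] -0.0 [0.6 1.3 4.6] 0.0391 [-0.45  0.26 -0.06  1.24 -0.    1.12]
```

View pics/c19.png

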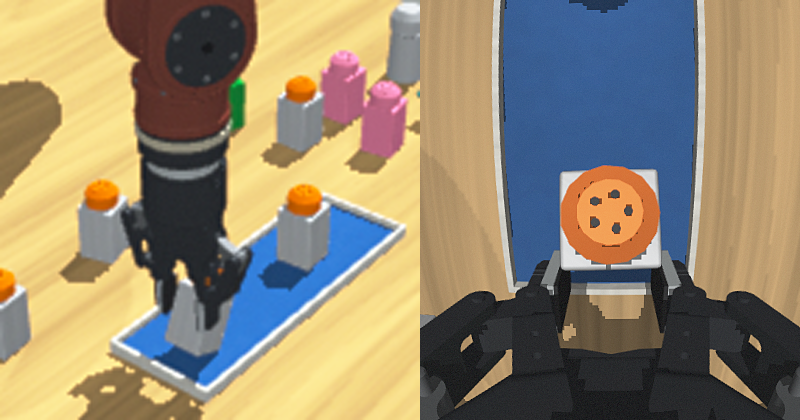

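Call:
move_arm([
  {"tx":0,"ty":-0.3,"tz":-0.2,"yaw":0},
  {"tx":0,"ty":-0.6,"tz":-0.4,"yaw":0},
  {"tx":0,"ty":-0.9,"tz":-0.5,"yaw":0},
  {"tx":0,"ty":-1.1,"tz":-0.5,"yaw":0},
  {"tx":0,"ty":-1.2,"tz":-0.5,"yaw":0},
  {"tx":0,"ty":-1.2,"tz":-0.5,"yaw":0},
  {"tx":0,"ty":-1.2,"tz":-0.4,"yaw":0},
  {"tx":0,"ty":-1.2,"tz":-0.3,"yaw":0},
  {"tx":0,"ty":-1.2,"tz":-0.3,"yaw":0},
  {"tx":0,"ty":-1.2,"tz":-0.3,"yaw":0},
])

```text
t: 21.8
eef_pos: [0.6182, -0.1651, 0.0182]
tcp_rot: [[-0.001, -0.0, 1.0], [-0.0, 1.0, 0.0], [-1.0, -0.0, -0.001]]
ft_force: [-0.6, -0.9, -0.1]
gripper_width: 0.0391
```

```bash
bash crop.sh 20
```

```text
21.8 [ 0.6182 -0.1651  0.0182] 0.0 [-0.6 -0.9 -0.1] 0.0391 [-0.46  0.28 -0.06  1.24 -0.    1.11]
```

View pics/c20.png

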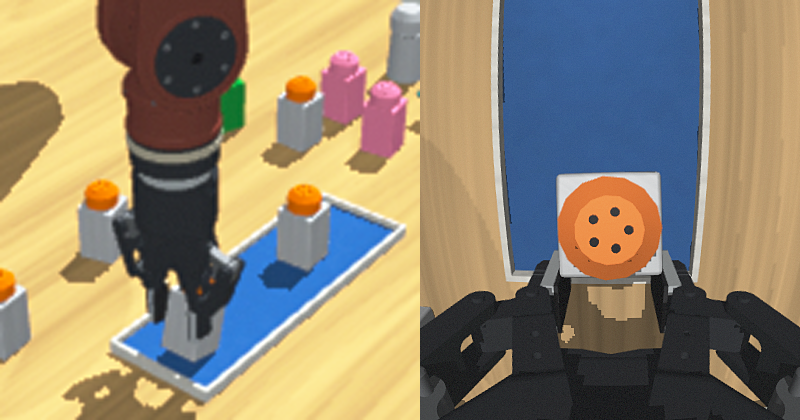

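Call:
move_arm([
  {"tx":0,"ty":0,"tz":0,"yaw":0},
  {"tx":0,"ty":0,"tz":0,"yaw":0},
  {"tx":0,"ty":0,"tz":0,"yaw":0},
  {"tx":0,"ty":0,"tz":0,"yaw":0},
  {"tx":0,"ty":0,"tz":1,"yaw":0},
  {"tx":0,"ty":0,"tz":3,"yaw":0},
  {"tx":0,"ty":0,"tz":6,"yaw":0},
  {"tx":0,"ty":0,"tz":9,"yaw":0},
  {"tx":0,"ty":0,"tz":11,"yaw":0},
  {"tx":-1,"ty":-1,"tz":12,"yaw":0},
], gripper=6)

```text
t: 22.73
eef_pos: [0.6108, -0.1744, 0.1432]
tcp_rot: [[0.005, -0.002, 1.0], [-0.002, 1.0, 0.002], [-1.0, -0.002, 0.005]]
ft_force: [-0.0, -0.9, -0.0]
gripper_width: 0.0601
```

```bash
bash crop.sh 21
```

```text
22.7333 [ 0.6108 -0.1744  0.1432] 0.1 [-0.  -0.9 -0. ] 0.0601 [-0.48  0.2   0.09  1.45  0.    1.08]
```

View pics/c21.png

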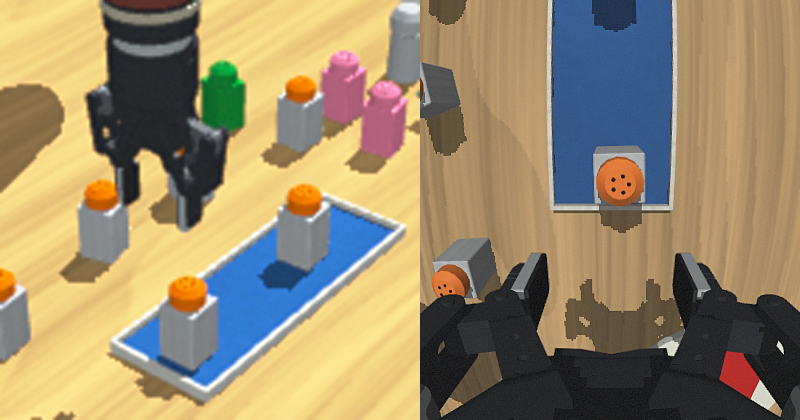

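Run:
```python
from h import *
s=robot.get_state();s2=dict(s);s2["eef_pos"]=np.array([.6108,-.1744,.1432]);print(s["eef_pos"])
print(wplane((290,182),.087,s2), plane("scene",(286.8,244.6),.082))
```

```text
[ 0.60903207 -0.17661452  0.14156769]
[ 0.61804573 -0.14980321  0.087     ] [ 0.6236391  -0.15470377  0.082     ]
```

Call:
move_arm([
  {"tx":-3.2,"ty":-1.6,"tz":0.5,"yaw":0},
  {"tx":-6.6,"ty":-3.3,"tz":0.5,"yaw":0},
  {"tx":-10,"ty":-5,"tz":0.5,"yaw":0},
  {"tx":-13,"ty":-6.5,"tz":0,"yaw":0},
  {"tx":-14.4,"ty":-7.1,"tz":-1,"yaw":0},
  {"tx":-14.4,"ty":-7.1,"tz":-2.5,"yaw":0},
  {"tx":-14.4,"ty":-7.1,"tz":-4.5,"yaw":0},
  {"tx":-14.4,"ty":-7.1,"tz":-5.5,"yaw":0},
  {"tx":-14.4,"ty":-7.1,"tz":-5.5,"yaw":0},
  {"tx":-14.4,"ty":-7.1,"tz":-5.5,"yaw":0},
], gripper=7)

```text
t: 23.67
eef_pos: [0.4641, -0.2452, 0.0828]
tcp_rot: [[-0.001, -0.001, 1.0], [0.001, 1.0, 0.001], [-1.0, 0.001, -0.001]]
ft_force: [0.4, -0.4, 0.6]
gripper_width: 0.0705
```

```bash
python3 look.py 22 wrist
```

```text
23.6667 [ 0.4641 -0.2452  0.0828] 0.0 [ 0.4 -0.4  0.6] 0.0705 [-0.74 -0.11 -0.34  1.34  0.    0.83]
```

View pics/wrist22.png

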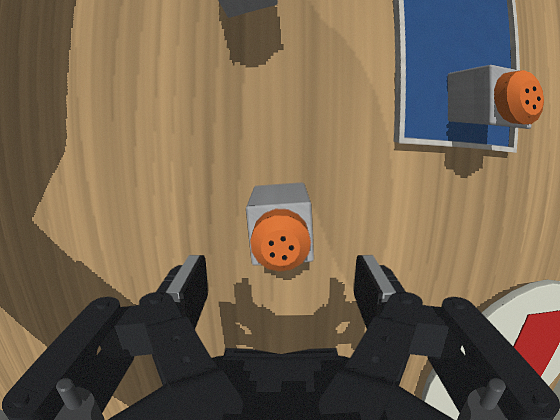

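Run:
```python
from h import *
s=robot.get_state()
print(s["eef_pos"],wplane((281,244),.082,s))
```

```text
[ 0.46470675 -0.24568558  0.08382332] [ 0.46536918 -0.24510141  0.082     ]
```

Centred (lid at pixel 281,242 → y −0.245). Descend, grip, lift.

Call:
move_arm([
  {"tx":0,"ty":0,"tz":-1.5,"yaw":0},
  {"tx":0,"ty":0,"tz":-3,"yaw":0},
  {"tx":0,"ty":0,"tz":-4.4,"yaw":0},
  {"tx":0,"ty":0,"tz":-5.1,"yaw":0},
  {"tx":0,"ty":0,"tz":-5.3,"yaw":0},
  {"tx":0,"ty":0,"tz":-5.3,"yaw":0},
  {"tx":0,"ty":0,"tz":-5.3,"yaw":0},
  {"tx":0,"ty":0,"tz":-5.3,"yaw":0},
  {"tx":0,"ty":0,"tz":-5.3,"yaw":0},
  {"tx":0,"ty":0,"tz":-5.3,"yaw":0},
])

```text
t: 24.55
eef_pos: [0.465, -0.2461, 0.0313]
tcp_rot: [[0.001, -0.001, 1.0], [-0.001, 1.0, 0.001], [-1.0, -0.001, 0.001]]
ft_force: [0.0, 0.1, 0.0]
gripper_width: 0.0697
```

Call:
move_arm([
  {"tx":0,"ty":0,"tz":0,"yaw":0},
  {"tx":0,"ty":0,"tz":0,"yaw":0},
  {"tx":0,"ty":0,"tz":0,"yaw":0},
  {"tx":0,"ty":0,"tz":0,"yaw":0},
  {"tx":0,"ty":0,"tz":0,"yaw":0},
  {"tx":0,"ty":0,"tz":0,"yaw":0},
  {"tx":0,"ty":0,"tz":1,"yaw":0},
  {"tx":0,"ty":0,"tz":3.5,"yaw":0},
  {"tx":0,"ty":0,"tz":7,"yaw":0},
  {"tx":0,"ty":0,"tz":11,"yaw":0},
], gripper=2, squeeze=50)

```text
t: 25.38
eef_pos: [0.4634, -0.2447, 0.1405]
tcp_rot: [[-0.003, -0.001, 1.0], [0.002, 1.0, 0.001], [-1.0, 0.002, -0.003]]
ft_force: [1.4, -1.2, -1.8]
gripper_width: 0.0386
```

Call:
move_arm([
  {"tx":2.4,"ty":2.6,"tz":0.5,"yaw":0},
  {"tx":5,"ty":5.3,"tz":0.5,"yaw":0},
  {"tx":7.8,"ty":8.2,"tz":0.5,"yaw":0},
  {"tx":10.5,"ty":11.1,"tz":0.5,"yaw":0},
  {"tx":13,"ty":13.8,"tz":0.5,"yaw":0},
  {"tx":14.6,"ty":15.5,"tz":0,"yaw":0},
  {"tx":15.1,"ty":16,"tz":0,"yaw":0},
  {"tx":15.1,"ty":16,"tz":-1,"yaw":0},
  {"tx":15.1,"ty":16,"tz":-3.5,"yaw":0},
  {"tx":15.1,"ty":16,"tz":-6,"yaw":0},
])

```text
t: 26.22
eef_pos: [0.6159, -0.087, 0.0807]
tcp_rot: [[0.002, -0.0, 1.0], [-0.001, 1.0, 0.0], [-1.0, -0.001, 0.002]]
ft_force: [0.9, 0.0, -2.5]
gripper_width: 0.0385
```

```bash
bash crop.sh 23
```

```text
26.2167 [ 0.6159 -0.087   0.0807] 0.0 [ 0.9  0.  -2.5] 0.0385 [-0.35  0.18 -0.05  1.34 -0.    1.22]
```

View pics/c23.png

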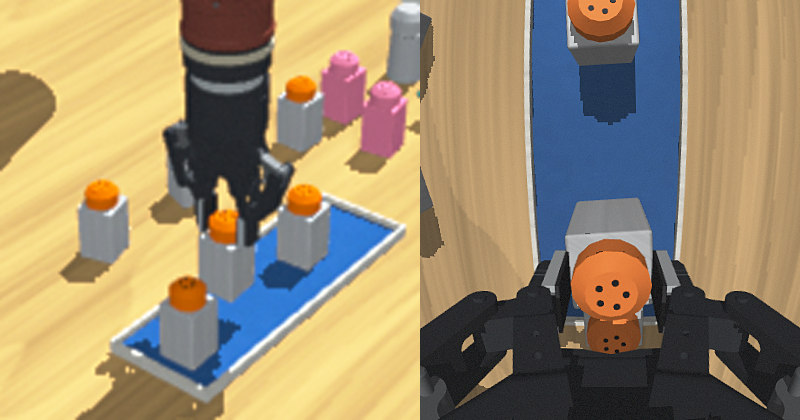

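Call:
move_arm([
  {"tx":0,"ty":0,"tz":-1.5,"yaw":0},
  {"tx":0,"ty":0,"tz":-2.8,"yaw":0},
  {"tx":0,"ty":0,"tz":-3.6,"yaw":0},
  {"tx":0,"ty":0,"tz":-4,"yaw":0},
  {"tx":0,"ty":0,"tz":-4.3,"yaw":0},
  {"tx":0,"ty":0,"tz":-4.4,"yaw":0},
  {"tx":0,"ty":0,"tz":-4.4,"yaw":0},
  {"tx":0,"ty":0,"tz":-4.4,"yaw":0},
  {"tx":0,"ty":0,"tz":-4.4,"yaw":0},
  {"tx":0,"ty":0,"tz":-4.4,"yaw":0},
])

```text
t: 27.15
eef_pos: [0.616, -0.0859, 0.0371]
tcp_rot: [[0.001, -0.001, 1.0], [-0.0, 1.0, 0.001], [-1.0, -0.0, 0.001]]
ft_force: [0.7, 0.5, -1.8]
gripper_width: 0.0383
```

Call:
move_arm([
  {"tx":0,"ty":0,"tz":0,"yaw":0},
  {"tx":0,"ty":0,"tz":0,"yaw":0},
  {"tx":0,"ty":0,"tz":0,"yaw":0},
  {"tx":0,"ty":0,"tz":0,"yaw":0},
  {"tx":0,"ty":0,"tz":1,"yaw":0},
  {"tx":0,"ty":0,"tz":3,"yaw":0},
  {"tx":0,"ty":0,"tz":6,"yaw":0},
  {"tx":0,"ty":0,"tz":8.5,"yaw":0},
  {"tx":-2,"ty":0,"tz":10.5,"yaw":-4},
  {"tx":-5,"ty":0.3,"tz":11,"yaw":-8},
], gripper=6)

```text
t: 27.98
eef_pos: [0.568, -0.084, 0.1513]
tcp_rot: [[0.006, 0.142, 0.99], [-0.002, 0.99, -0.141], [-1.0, -0.001, 0.006]]
ft_force: [0.6, 0.1, 1.3]
gripper_width: 0.0599
```

```bash
bash crop.sh 24
```

```text
27.9833 [ 0.568  -0.084   0.1513] -8.1 [0.6 0.1 1.3] 0.0599 [-0.37  0.01 -0.1   1.45 -0.    1.34]
```

View pics/c24.png

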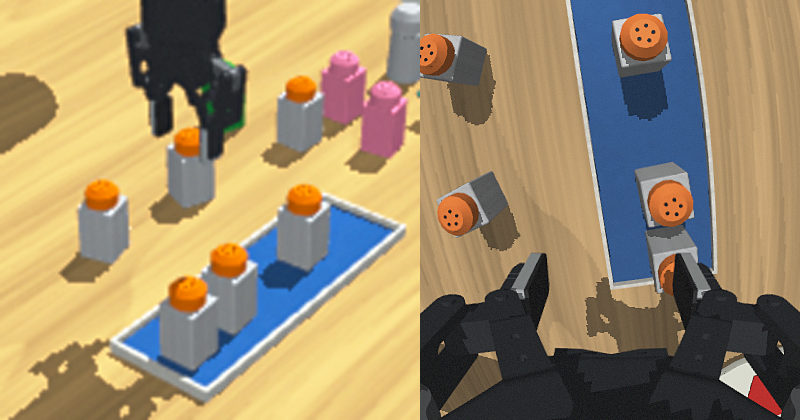

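Call:
move_arm([
  {"tx":-3,"ty":0.3,"tz":0,"yaw":4},
  {"tx":-6.5,"ty":0.6,"tz":0,"yaw":9},
  {"tx":-10,"ty":0.9,"tz":0,"yaw":14},
  {"tx":-12,"ty":1,"tz":-0.5,"yaw":19},
  {"tx":-12.7,"ty":1,"tz":-2,"yaw":23},
  {"tx":-12.7,"ty":1,"tz":-4,"yaw":23},
  {"tx":-12.7,"ty":1,"tz":-5.5,"yaw":23},
  {"tx":-12.7,"ty":1,"tz":-6,"yaw":23},
  {"tx":-12.7,"ty":1,"tz":-6,"yaw":23},
  {"tx":-12.7,"ty":1,"tz":-6,"yaw":23},
], gripper=7)

```text
t: 28.92
eef_pos: [0.439, -0.073, 0.0874]
tcp_rot: [[0.0, -0.26, 0.966], [-0.0, 0.966, 0.26], [-1.0, -0.0, 0.0]]
ft_force: [-0.0, -0.9, 0.5]
gripper_width: 0.0699
```

```bash
python3 look.py 25 wrist
cat > lid.py <<'E'
import sys
from h import *
s=robot.get_state();im=cv2.imread(f"pics/wrist{sys.argv[1]}.png")[:,:,::-1].copy()
b,m=blobs(im,*OR,amin=800)
for c,a,bb in b: print(c,a,bb,wplane(c,float(sys.argv[2]),s).round(4))
E
python3 lid.py 25 .078
```

```text
28.9167 [ 0.439  -0.073   0.0874] 15.0 [-0.  -0.9  0.5] 0.0699 [-0.46 -0.38 -0.56  1.39  0.    0.85]
[351.2  15.5] 1680 [320   0  61  37] [0.4434 0.0605 0.078 ]
[278.9 232.3] 2599 [250 202  59  61] [ 0.4374 -0.0689  0.078 ]
[498.3 301.5] 1041 [482 280  34  46] [ 0.6152 -0.0834  0.078 ]
```

View pics/wrist25.png

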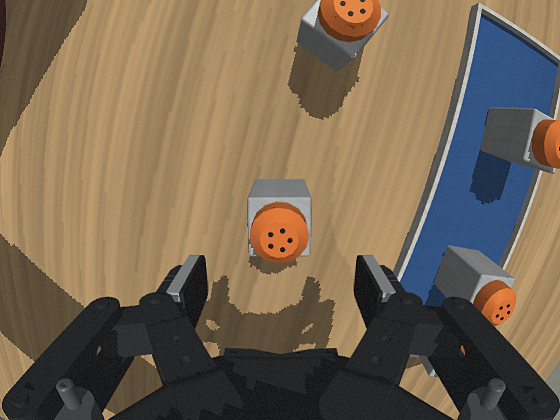

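Call:
move_arm([
  {"tx":0,"ty":0.2,"tz":-1.5,"yaw":0},
  {"tx":0,"ty":0.2,"tz":-3,"yaw":0},
  {"tx":0,"ty":0.2,"tz":-4.6,"yaw":0},
  {"tx":0,"ty":0.2,"tz":-5.3,"yaw":0},
  {"tx":0,"ty":0.2,"tz":-5.6,"yaw":0},
  {"tx":0,"ty":0.2,"tz":-5.6,"yaw":0},
  {"tx":0,"ty":0.2,"tz":-5.6,"yaw":0},
  {"tx":0,"ty":0.2,"tz":-5.6,"yaw":0},
  {"tx":0,"ty":0.2,"tz":-5.6,"yaw":0},
  {"tx":0,"ty":0.2,"tz":-5.6,"yaw":0},
])

```text
t: 29.8
eef_pos: [0.4391, -0.0711, 0.0313]
tcp_rot: [[0.001, -0.259, 0.966], [-0.0, 0.966, 0.259], [-1.0, -0.001, 0.001]]
ft_force: [-0.1, 0.5, -0.2]
gripper_width: 0.0699
```

Call:
move_arm([
  {"tx":0,"ty":0,"tz":0,"yaw":0},
  {"tx":0,"ty":0,"tz":0,"yaw":0},
  {"tx":0,"ty":0,"tz":0,"yaw":0},
  {"tx":0,"ty":0,"tz":0,"yaw":0},
  {"tx":0,"ty":0,"tz":0,"yaw":0},
  {"tx":0,"ty":0,"tz":0,"yaw":0},
  {"tx":0,"ty":0,"tz":1,"yaw":0},
  {"tx":0,"ty":0,"tz":3.5,"yaw":0},
  {"tx":0,"ty":0,"tz":7,"yaw":0},
  {"tx":0,"ty":0,"tz":11,"yaw":0},
], gripper=2, squeeze=50)

```text
t: 30.63
eef_pos: [0.4372, -0.0701, 0.1407]
tcp_rot: [[-0.003, -0.259, 0.966], [0.002, 0.966, 0.259], [-1.0, 0.002, -0.002]]
ft_force: [0.8, -0.8, -1.1]
gripper_width: 0.0383
```

Call:
move_arm([
  {"tx":3,"ty":0.9,"tz":0.5,"yaw":-3},
  {"tx":6.5,"ty":1.9,"tz":0.5,"yaw":-6},
  {"tx":10,"ty":2.9,"tz":0.5,"yaw":-9},
  {"tx":13.5,"ty":3.9,"tz":0.5,"yaw":-12},
  {"tx":16.4,"ty":4.7,"tz":0.3,"yaw":-15},
  {"tx":17.6,"ty":4.9,"tz":0,"yaw":-15},
  {"tx":17.6,"ty":4.9,"tz":-0.5,"yaw":-15},
  {"tx":17.6,"ty":4.9,"tz":-2.5,"yaw":-15},
  {"tx":17.6,"ty":4.9,"tz":-5,"yaw":-15},
  {"tx":17.6,"ty":4.9,"tz":-7,"yaw":-15},
])

```text
t: 31.47
eef_pos: [0.6138, -0.0218, 0.0693]
tcp_rot: [[-0.001, -0.001, 1.0], [0.0, 1.0, 0.001], [-1.0, 0.0, -0.001]]
ft_force: [-0.1, -0.5, -1.7]
gripper_width: 0.0384
```

```bash
bash crop.sh 26
```

```text
31.4667 [ 0.6138 -0.0218  0.0693] 0.0 [-0.1 -0.5 -1.7] 0.0384 [-0.25  0.17 -0.08  1.32 -0.    1.32]
```

View pics/c26.png

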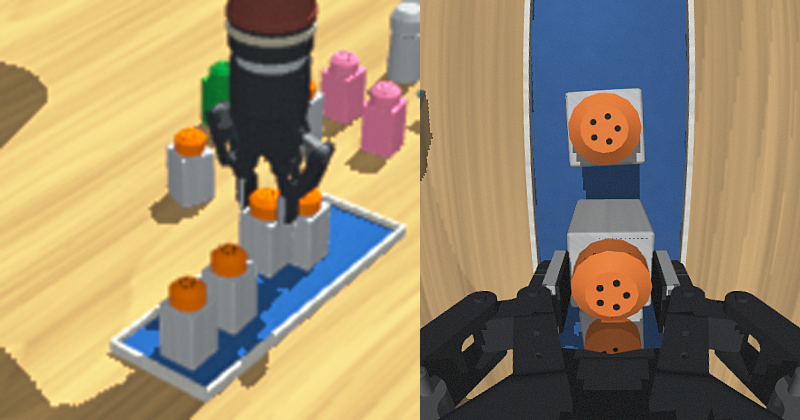

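Clear gaps to both neighbours. Lower from 0.070 to 0.037 and release.

Call:
move_arm([
  {"tx":0,"ty":0,"tz":-1.2,"yaw":0},
  {"tx":0,"ty":0,"tz":-2.2,"yaw":0},
  {"tx":0,"ty":0,"tz":-2.8,"yaw":0},
  {"tx":0,"ty":0,"tz":-3.2,"yaw":0},
  {"tx":0,"ty":0,"tz":-3.4,"yaw":0},
  {"tx":0,"ty":0,"tz":-3.4,"yaw":0},
  {"tx":0,"ty":0,"tz":-3.4,"yaw":0},
  {"tx":0,"ty":0,"tz":-3.4,"yaw":0},
  {"tx":0,"ty":0,"tz":-3.4,"yaw":0},
  {"tx":0,"ty":0,"tz":-3.4,"yaw":0},
])

```text
t: 32.4
eef_pos: [0.6149, -0.0219, 0.037]
tcp_rot: [[0.001, -0.001, 1.0], [-0.0, 1.0, 0.001], [-1.0, -0.0, 0.001]]
ft_force: [-0.5, -0.2, -1.0]
gripper_width: 0.038
```

Call:
move_arm([
  {"tx":0,"ty":0,"tz":0,"yaw":0},
  {"tx":0,"ty":0,"tz":0,"yaw":0},
  {"tx":0,"ty":0,"tz":0,"yaw":0},
  {"tx":0,"ty":0,"tz":0,"yaw":0},
  {"tx":0,"ty":0,"tz":1,"yaw":0},
  {"tx":0,"ty":0,"tz":3,"yaw":0},
  {"tx":0,"ty":0,"tz":6,"yaw":0},
  {"tx":0,"ty":0,"tz":8.5,"yaw":0},
  {"tx":-2,"ty":0.5,"tz":10.5,"yaw":-4},
  {"tx":-5,"ty":2,"tz":11,"yaw":-8},
], gripper=6)

```text
t: 33.23
eef_pos: [0.5672, -0.0036, 0.1513]
tcp_rot: [[0.006, 0.143, 0.99], [-0.002, 0.99, -0.143], [-1.0, -0.001, 0.006]]
ft_force: [-0.1, -0.2, 1.1]
gripper_width: 0.06
```

Call:
move_arm([
  {"tx":-3,"ty":1.6,"tz":0,"yaw":-3},
  {"tx":-6.3,"ty":3.4,"tz":0,"yaw":-6},
  {"tx":-9.5,"ty":5.2,"tz":0,"yaw":-9},
  {"tx":-11.6,"ty":6.3,"tz":-0.5,"yaw":-13},
  {"tx":-12.3,"ty":6.7,"tz":-2,"yaw":-13},
  {"tx":-12.3,"ty":6.7,"tz":-4,"yaw":-13},
  {"tx":-12.3,"ty":6.7,"tz":-5.5,"yaw":-13},
  {"tx":-12.3,"ty":6.7,"tz":-6,"yaw":-13},
  {"tx":-12.3,"ty":6.7,"tz":-6,"yaw":-13},
  {"tx":-12.3,"ty":6.7,"tz":-6,"yaw":-13},
], gripper=7)

```text
t: 34.07
eef_pos: [0.442, 0.0651, 0.0876]
tcp_rot: [[0.001, 0.358, 0.934], [-0.0, 0.934, -0.358], [-1.0, 0.0, 0.001]]
ft_force: [0.8, 0.0, 0.9]
gripper_width: 0.0698
```

```bash
bash crop.sh 27; python3 lid.py 27 .078
```

```text
34.0667 [0.442  0.0651 0.0876] -21.0 [0.8 0.  0.9] 0.0698 [-0.15 -0.37 -0.56  1.38 -0.    1.79]
[522.3 177. ] 1554 [498 153  45  53] [0.6107 0.0445 0.078 ]
[278.2 233.2] 2586 [250 203  59  61] [0.4434 0.0691 0.078 ]
[530.6 254.6] 1230 [511 233  39  47] [ 0.6133 -0.0191  0.078 ]
[530.1 315.3] 937 [514 296  34  41] [ 0.6146 -0.0822  0.078 ]
```

View pics/c27.png

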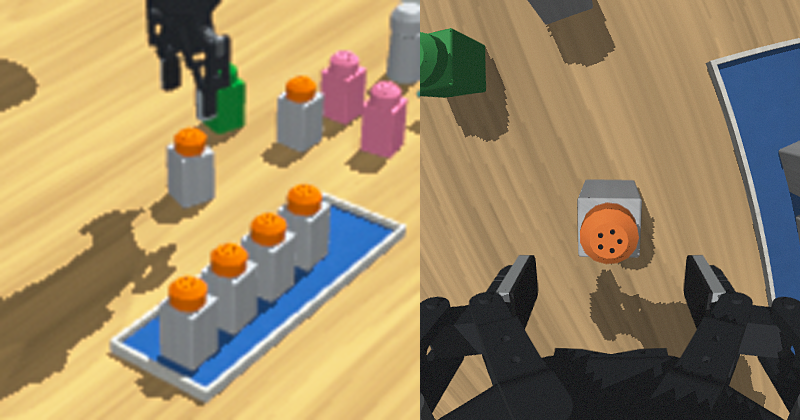

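Call:
move_arm([
  {"tx":0,"ty":0.2,"tz":-1.5,"yaw":0},
  {"tx":0,"ty":0.2,"tz":-3,"yaw":0},
  {"tx":0,"ty":0.2,"tz":-4.6,"yaw":0},
  {"tx":0,"ty":0.2,"tz":-5.3,"yaw":0},
  {"tx":0,"ty":0.2,"tz":-5.6,"yaw":0},
  {"tx":0,"ty":0.2,"tz":-5.6,"yaw":0},
  {"tx":0,"ty":0.2,"tz":-5.6,"yaw":0},
  {"tx":0,"ty":0.2,"tz":-5.6,"yaw":0},
  {"tx":0,"ty":0.2,"tz":-5.6,"yaw":0},
  {"tx":0,"ty":0.2,"tz":-5.6,"yaw":0},
])

```text
t: 35.0
eef_pos: [0.4421, 0.0671, 0.0313]
tcp_rot: [[0.001, 0.358, 0.934], [-0.0, 0.934, -0.358], [-1.0, 0.0, 0.001]]
ft_force: [0.2, 0.8, -0.5]
gripper_width: 0.0698
```

Call:
move_arm([
  {"tx":0,"ty":0,"tz":0,"yaw":0},
  {"tx":0,"ty":0,"tz":0,"yaw":0},
  {"tx":0,"ty":0,"tz":0,"yaw":0},
  {"tx":0,"ty":0,"tz":0,"yaw":0},
  {"tx":0,"ty":0,"tz":0,"yaw":0},
  {"tx":0,"ty":0,"tz":0,"yaw":0},
  {"tx":0,"ty":0,"tz":1,"yaw":0},
  {"tx":0,"ty":0,"tz":3.5,"yaw":0},
  {"tx":0,"ty":0,"tz":7,"yaw":0},
  {"tx":0,"ty":0,"tz":11,"yaw":0},
], gripper=2, squeeze=50)

```text
t: 35.83
eef_pos: [0.44, 0.0674, 0.1407]
tcp_rot: [[-0.003, 0.358, 0.934], [0.0, 0.934, -0.358], [-1.0, -0.001, -0.003]]
ft_force: [1.3, 0.5, -1.1]
gripper_width: 0.038
```

Call:
move_arm([
  {"tx":3,"ty":0.7,"tz":0.5,"yaw":4},
  {"tx":6.5,"ty":1.4,"tz":0.5,"yaw":8},
  {"tx":10,"ty":2.1,"tz":0.5,"yaw":12},
  {"tx":13.5,"ty":2.8,"tz":0.5,"yaw":16},
  {"tx":16.1,"ty":3.4,"tz":0.3,"yaw":21},
  {"tx":17.1,"ty":3.6,"tz":0,"yaw":21},
  {"tx":17.1,"ty":3.6,"tz":-0.5,"yaw":21},
  {"tx":17.1,"ty":3.6,"tz":-2.5,"yaw":21},
  {"tx":17.1,"ty":3.6,"tz":-5,"yaw":21},
  {"tx":17.1,"ty":3.6,"tz":-7,"yaw":21},
])

```text
t: 36.67
eef_pos: [0.6115, 0.1031, 0.0693]
tcp_rot: [[-0.001, 0.0, 1.0], [-0.0, 1.0, -0.0], [-1.0, -0.0, -0.001]]
ft_force: [-1.1, -0.1, -1.5]
gripper_width: 0.0383
```

```bash
bash crop.sh 28
```

```text
36.6667 [0.6115 0.1031 0.0693] -0.0 [-1.1 -0.1 -1.5] 0.0383 [-0.04  0.19 -0.06  1.32 -0.    1.53]
```

View pics/c28.png

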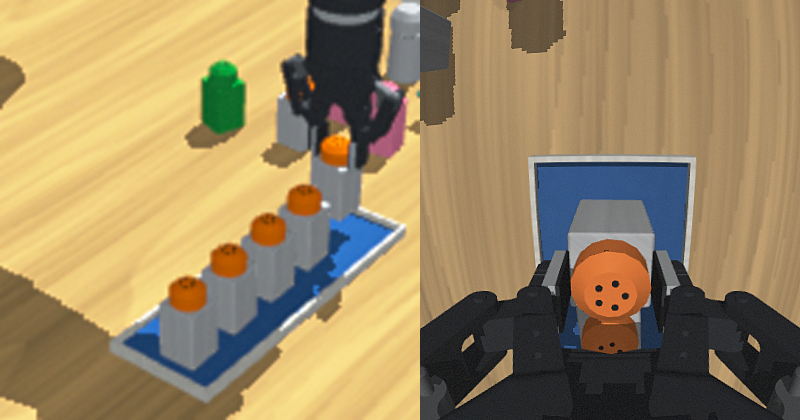

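Call:
move_arm([
  {"tx":0,"ty":0,"tz":-1.2,"yaw":0},
  {"tx":0,"ty":0,"tz":-2.2,"yaw":0},
  {"tx":0,"ty":0,"tz":-2.8,"yaw":0},
  {"tx":0,"ty":0,"tz":-3.2,"yaw":0},
  {"tx":0,"ty":0,"tz":-3.4,"yaw":0},
  {"tx":0,"ty":0,"tz":-3.4,"yaw":0},
  {"tx":0,"ty":0,"tz":-3.4,"yaw":0},
  {"tx":0,"ty":0,"tz":-3.4,"yaw":0},
  {"tx":0,"ty":0,"tz":-3.4,"yaw":0},
  {"tx":0,"ty":0,"tz":-3.4,"yaw":0},
])

```text
t: 37.6
eef_pos: [0.6129, 0.1032, 0.0369]
tcp_rot: [[0.001, -0.001, 1.0], [-0.0, 1.0, 0.001], [-1.0, -0.0, 0.001]]
ft_force: [-1.0, -0.2, -1.3]
gripper_width: 0.0383
```

Call:
move_arm([
  {"tx":0,"ty":0,"tz":0,"yaw":0},
  {"tx":0,"ty":0,"tz":0,"yaw":0},
  {"tx":0,"ty":0,"tz":0,"yaw":0},
  {"tx":0,"ty":0,"tz":0,"yaw":0},
  {"tx":0,"ty":0,"tz":1,"yaw":0},
  {"tx":0,"ty":0,"tz":3,"yaw":0},
  {"tx":0,"ty":0,"tz":6,"yaw":0},
  {"tx":0,"ty":0,"tz":9,"yaw":0},
  {"tx":0,"ty":0,"tz":12,"yaw":0},
  {"tx":-2,"ty":0,"tz":14,"yaw":0},
], gripper=6)

```text
t: 38.43
eef_pos: [0.595, 0.1027, 0.1802]
tcp_rot: [[0.004, 0.0, 1.0], [-0.0, 1.0, -0.0], [-1.0, -0.0, 0.004]]
ft_force: [0.5, -0.2, 1.1]
gripper_width: 0.06
```

Call:
move_arm([
  {"tx":-3,"ty":-0.5,"tz":0.5,"yaw":0},
  {"tx":-6,"ty":-1,"tz":1,"yaw":0},
  {"tx":-9,"ty":-1.5,"tz":1,"yaw":0},
  {"tx":-12,"ty":-2,"tz":1,"yaw":0},
  {"tx":-13,"ty":-2,"tz":1,"yaw":0},
  {"tx":-13,"ty":-2,"tz":1,"yaw":0},
  {"tx":-13,"ty":-2,"tz":1,"yaw":0},
  {"tx":-13,"ty":-2,"tz":1,"yaw":0},
  {"tx":-13,"ty":-2,"tz":1,"yaw":0},
  {"tx":-13,"ty":-2,"tz":1,"yaw":0},
])

```text
t: 39.27
eef_pos: [0.4632, 0.0832, 0.1865]
tcp_rot: [[-0.0, -0.001, 1.0], [0.0, 1.0, 0.001], [-1.0, 0.0, -0.0]]
ft_force: [-0.3, -0.4, 0.0]
gripper_width: 0.0601
```

```bash
python3 look.py 29 scene top
python3 - <<'E'
from h import *
t=cv2.imread("pics/top29.png");s=cv2.imread("pics/scene29.png")
cv2.imwrite("pics/c29.png",cv2.hconcat([cv2.resize(s[130:300,200:400],(470,400),interpolation=cv2.INTER_CUBIC),cv2.resize(t[120:280,100:260+0],(320,400))]))
for n in("scene","top"):
    b,_=blobs((s if n=="scene" else t)[:,:,::-1].copy(),*OR)
    for c,a,bb in b:
        if a<500:print(n,c,a,plane(n,c,.079).round(3))
E
```

```text
39.2667 [0.4632 0.0832 0.1865] 0.0 [-0.3 -0.4  0. ] 0.0601 [-0.1  -0.3  -0.32  1.55 -0.    1.47]
scene [326.9 171.7] 72 [0.476 0.228 0.079]
scene [340.5 202.7] 92 [0.616 0.099 0.079]
scene [328.2 211.6] 95 [0.615 0.039 0.079]
scene [315. 222.] 101 [ 0.617 -0.025  0.079]
scene [300.9 233.2] 105 [ 0.619 -0.09   0.079]
scene [286.2 245.1] 116 [ 0.621 -0.154  0.079]
top [284.3 174.2] 95 [ 0.614 -0.024  0.079]
top [305.9 173.8] 97 [ 0.614 -0.088  0.079]
top [327.6 172.7] 96 [ 0.617 -0.152  0.079]
top [241.9 173.3] 61 [0.617 0.102 0.079]
top [263. 175.] 79 [0.612 0.039 0.079]
```

View pics/c29.png

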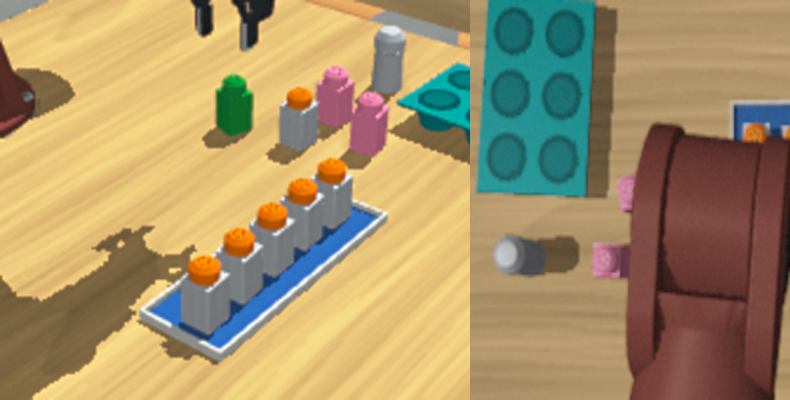

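View pics/top29.png

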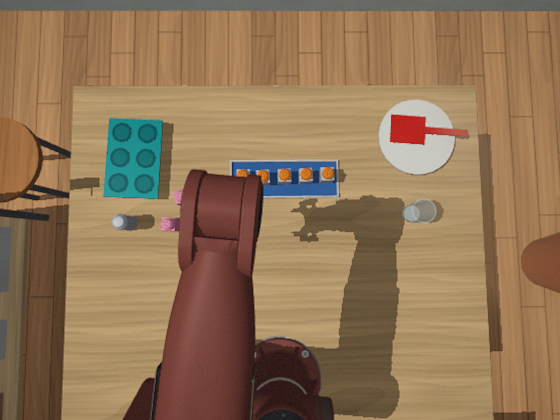

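Both views show five orange lids upright inside the tray: scene pixels (286,245), (301,233), (315,222), (328,212) and (341,203). The sixth shaker stands on the table at (327,172). The tumbler and salt shaker haven't moved, and the gripper is clear.

```bash
python3 -c "
from rig import sign_off;print(sign_off())"
```

```text
the job is handed in; nothing more can be done
None
```

I've handed the job in. Five orange-lid shakers stand in the tray, and the one left over stands on the table beside the pink look-alikes. It took about 39 s of the 72 s allowed, and sign-off gave no verdict.

- **Righting shaker_b:** The tipped shaker took two tries. The first grip, on its lid, slipped off and it fell back onto its side in the tray. On the second I gripped its body, tilted it up against the tray's end rim in three pushes (it rode over the rim on the first two), and pressed it flat on the tray floor.
- **Adding shakers:** I moved the three table shakers that started at y ≈ −0.25, −0.07 and +0.07 m. They went into the gaps at y ≈ −0.09, −0.02 and +0.10 m.
- **Last checks:** The top and scene views put the five tray lids at x ≈ 0.61–0.62 m and y ≈ −0.15, −0.09, −0.02, 0.04 and 0.10 m. The two views agree within about 5 mm, and all five look upright and inside the rim. The tumbler and salt shaker look unmoved, judged by eye in the pictures.
- **Not confirmed twice:** The arm hid the leftover shaker in the last top view, so its place and upright stance rest on the scene view alone. I judged how upright the shakers are by eye and did not measure the angles.

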